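# Clamp and touch off a casting, then lay out probe and punches

### The arm

A 6-joint arm with a two-finger parallel gripper is mounted at the origin on a cart in front of the work surface, level with it; the furniture and walls round the work are solid. World frame = base frame: x ahead of the robot, y to its left, z up, the work surface at z = 0. Lengths are in mm, angles in rad, forces in N, time in s.
With the tool pointing down it reaches from about 300 to 875 mm from the base axis. Payload 6.4 kg.
Tool frame: the origin (TCP) lies midway between the tips of the shut fingers; the grasp point (between the pads) lies 19 mm behind it; z points along the fingers, y is the direction in which the jaws open and shut (so a half turn about z gives the same grasp; the last joint's range is limited). The gripper opens to 88 mm and grips with 3 to 60 N. Pads are 18 mm wide; open, the fingers measure 123 mm over their backs; the gripper's body (75 mm by 187 mm) begins 45 mm behind the grasp point.
Start: joints at [0.995, 0.181, 1.607, -0, 1.354, -0.206], TCP at [207.811, 536.149, 209.014] pointing down, gripper open.
Joint ranges: [-2.99, 2.99], [-0.89, 2.07], [0.3, 2.58], [-1.14, 4.28], [0, 2.63], [-3.12, 3.12]. Speed limits (rad/s): [2.57, 2.57, 3.01, 3.14, 3.14, 3.14].

### API

Orientations are given as a rotation vector (axis times angle).
In Python, from workcell import monitor, vision, job gives the robot as it stands.
- The arm moves only by the tool jog_arm, never from a script. Its arguments are lists of equal length, an entry for each row: "hand": the opening in per cent of the stroke, from 0 (shut) to 100 (fully open); "xyz": the shift along the tool's x, y, z in m, a list of three; "turn": the turn about the tool's z in rad. A call has 1 to 8 rows; each row is the pose to reach, as a shift and turn from the pose measured when the call began, along the tool's axes at that moment; what a row does not reach only later rows make up. A row lasts 1/12 s, in which the tool goes at most 41.7 mm and 7.16 degrees, less where a joint would pass 70% of its speed; a pose out of reach is approached as far as the arm can. A call with a gripper value outside its range is refused whole. The fingers move at their own pace and stop on an object; "force" is the grip in N (left out, the last holds). Time passes only in rows, so rows that repeat a pose let the fingers close. It gives the time, the measured TCP pose, the force and the opening at its end, in the units of the state.
- monitor.get_obs(): the state, without advancing time (a new reading comes with each control period).
- vision.get_image(name): name is "scene" or "top"; returns (picture, depth): 420x560x3 uint8, blue, green, red; 420x560 float32, mm along the optical axis (not along the pixel's ray), 0 where there is no reading.
- vision.get_calibration(name): a dict with "mtx" (3x3 intrinsics, pixels), "k1" (the pictures are not rectified: a ray, as slopes to the right and down, at radius r is drawn at 1 + k1 r^2 times it, then the intrinsics apply), "R" (3x3) and "t" (3): a world point X has camera coordinates R X + t. Camera axes: x right, y down, z forward; pixel columns grow to the right and rows downward; lengths in mm; the calibration is good to about 2 mm. A picture is of the moment at which its call begins. get_calibration takes no time and is no camera call.
- job.finish_job(): hands the job in, once; it reports no verdict.
The state is a dict: "time_s": time; "joints": joint angles; "qvel": joint speeds; "joint_efforts": joint torques, N m; "tool_pos": TCP position; "ee_rot": TCP orientation; "wrist_force": force on the tool from outside, world axes, zero at the start; "torque": the same for the moment, N m; "width": opening from 0.0 (shut) to 1.0 (fully open).
Only numpy, scipy, OpenCV 4.12 (cv2) and the standard library are available. Lean on these libraries where they do the work, as an engineer would, in place of code of your own. Each camera call takes 0.05 s, during which the arm holds its last target. There are 200 camera calls.

### The job

Get the punching fixture ready for work. First lock its bayonet clamp (push the cap down against the spring, turn it clockwise to its stop, about a quarter turn, and let it spring up into its notch); then take the touch probe and, holding it level and square to the face, rest its sprung tip gently on the middle of each round pad of the casting for about half a second, without pushing the plunger to its stop: the left pad of the long face towards you, the right pad of that face, and last the pad on the right-hand end. Lay the probe flat in the tray's wide compartment and every punch that lies about flat in a narrow compartment of its own (at any time), tips towards the tray's tall far wall, and leave everything else where it is.

Things in the scene. Friction and masses are not known exactly. Their poses are not given: they have to be found in the camera images.
- clamp_grip (a point): on the clamp cap's axis, half-way up its black grip bar, 125 mm above the table when open; turns and sinks with the cap, x along the bar. Bar 56 mm long, 16 wide, its top 14 mm above this point; it stands on a flange 68 mm across whose upper face is 13 mm below this point. The collar with two J slots under the flange rests on the casting
- clamp_push (a joint): how far the cap is pushed down, m: 0 = fully up, 0.009 = stop. Springs back up; about 4 N to start, 10 N at the stop. The cap can turn only while pushed down more than 0.006
- clamp_turn (a joint): how far the cap is turned clockwise seen from above, rad: 0 = open, 1.40 = stop. From about 1.2 on the cap springs up into its notch when let go and rests at about 0.002 to 0.003 of push: locked, it can no longer turn back past 1.15
- casting: aluminium casting 76 (x) x 110 (y) x 60 mm, fixed under the clamp on a dark base plate (88 x 130 mm, 15 thick, on the table); origin at the centre of its underside, 15 mm above the table; -x is its long face towards the robot, -y its right-hand end. Three round steel pads 18 mm across stand 3 mm proud of its faces
- pad_left (a point): centre of the outer face of the left pad (casting +y side) on the long face towards the robot, 60 mm above the table; the axes are the casting's, so outward is -x
- pad_right (a point): the same for the right pad of that face, 70 mm from the left one
- pad_end (a point): centre of the outer face of the pad on the casting's right-hand end, 60 mm above the table; outward is -y
- probe: loose touch probe, 124 mm long, at first on the wooden block (50 mm high, x 0.265 to 0.525, y -0.25 to -0.05): square black handle 16 x 16 mm from x -42 to +36 mm, steel barrel 13 mm thick to x +52, thin sprung plunger with a white ball. Origin at the middle of the underside (its axis is 8 mm above), x points to the tip; balances at about x +4 mm
- probe_tip (a point): foremost point of the ball, 82 mm ahead of the probe's origin on its axis; moves back with the plunger
- plunger (a joint): how far the plunger is pushed in, m: 0 = out, 0.009 = stop; spring 0.8 N at 0 to 4.4 N at the stop
- tray: fixed wooden tray 158 (x) x 186 (y) mm, floor 5 mm; origin at its middle (4 mm right of it), underside; x away from the robot. Compartments run along x between ribs 20 mm high, which stand only 46 to 70 mm before and behind the middle: the middle 92 mm is open across, and at the sides, for fingers. End walls at x -76 mm (13 high) and +76 mm (26 high), 6 thick
- slot_probe (a point): centre of the floor of the wide compartment (34 mm between ribs) at the tray's left side (y +73 mm of the tray); axes are the tray's; 146 mm long inside, and the probe's origin is 20 mm behind the middle of its length
- tall_wall (a point): middle of the inner foot of the tall far wall (x +73 mm of the tray); tips point this way
- slot_1 (a point): centre of the floor of a narrow compartment (26 mm between ribs), next to the wide one (y +23 mm of the tray)
- slot_2 (a point): the same, y -23 mm
- slot_3 (a point): the same, y -69 mm, at the right side
- punch_0: loose steel punch, a round bar 14 mm thick and 110 mm long that tapers at one end, lying on the table, or absent; origin at the middle of its length on its underside, its y axis points away from the tapered end
- punch_1: loose steel punch, a round bar 14 mm thick and 110 mm long that tapers at one end, lying on the table, or absent; origin at the middle of its length on its underside, its y axis points away from the tapered end
- punch_2: loose steel punch, a round bar 14 mm thick and 110 mm long that tapers at one end, lying on the table, or absent; origin at the middle of its length on its underside, its y axis points away from the tapered end
- weight: brass knob weight, 48 mm across, 62 mm high, beyond the fixture's left end; leave it
- clip: black binder clip, 32x36x41 mm, at the back; leave it

How it is judged (in metres and radians):
On the way, in this order (a step that is already met when the one before it is completed fails the run):
1. the bayonet clamp is turned to its stop and has sprung up into its notch (value of joint clamp_turn above 1.12 rad and value of joint clamp_push between 0.001 and 0.005 m), for 0.3 s.
2. the probe's tip rests on the left pad of the long face, square to the face (distance between probe_tip and pad_left below 0.008 m and contact force between probe and casting above 0.6 N and angle between the x axis of probe and the x axis of casting, either way round below 0.2 rad), for 0.2 s.
3. the probe's tip rests on the right pad of the long face, square to the face (distance between probe_tip and pad_right below 0.008 m and contact force between probe and casting above 0.6 N and angle between the x axis of probe and the x axis of casting, either way round below 0.2 rad), for 0.2 s.
4. the probe's tip rests on the pad on the right-hand end, square to the face (distance between probe_tip and pad_end below 0.008 m and contact force between probe and casting above 0.6 N and angle between the x axis of probe and the y axis of casting, either way round below 0.2 rad), for 0.2 s.
At the end, for the whole second after the job is handed in: Clamp locked: turned over 1.12 rad, pushed 1 to 5 mm. Probe level on the floor of the wide compartment (within 35 mm along, 14 across, 0.2 rad), each punch on that of a narrow one (within 30 mm along, 12 across, 0.2 rad), tips to the tall wall, at rest (all of step 1 and x of probe in the frame of slot_probe between -0.035 and 0.035 m and y of probe in the frame of slot_probe between -0.014 and 0.014 m and z of probe in the frame of slot_probe below 0.006 m and angle between the x axis of probe and the x axis of tray, either way round below 0.2 rad and x of probe_tip in the frame of slot_probe above 0.04 m and linear speed of each of probe, punch_0, punch_1, punch_2 below 0.02 m/s and angle between probe's own z axis and vertical below 0.15 rad and ((x of punch_0 in the frame of slot_1 between -0.03 and 0.03 m and y of punch_0 in the frame of slot_1 between -0.012 and 0.012 m and z of punch_0 in the frame of slot_1 below 0.006 m and angle between the y axis of punch_0 and the x axis of tray, either way round below 0.2 rad) or (x of punch_0 in the frame of slot_2 between -0.03 and 0.03 m and y of punch_0 in the frame of slot_2 between -0.012 and 0.012 m and z of punch_0 in the frame of slot_2 below 0.006 m and angle between the y axis of punch_0 and the x axis of tray, either way round below 0.2 rad) or (x of punch_0 in the frame of slot_3 between -0.03 and 0.03 m and y of punch_0 in the frame of slot_3 between -0.012 and 0.012 m and z of punch_0 in the frame of slot_3 below 0.006 m and angle between the y axis of punch_0 and the x axis of tray, either way round below 0.2 rad)) and y of tall_wall in the frame of punch_0 below -0.02 m and ((x of punch_1 in the frame of slot_1 between -0.03 and 0.03 m and y of punch_1 in the frame of slot_1 between -0.012 and 0.012 m and z of punch_1 in the frame of slot_1 below 0.006 m and angle between the y axis of punch_1 and the x axis of tray, either way round below 0.2 rad) or (x of punch_1 in the frame of slot_2 between -0.03 and 0.03 m and y of punch_1 in the frame of slot_2 between -0.012 and 0.012 m and z of punch_1 in the frame of slot_2 below 0.006 m and angle between the y axis of punch_1 and the x axis of tray, either way round below 0.2 rad) or (x of punch_1 in the frame of slot_3 between -0.03 and 0.03 m and y of punch_1 in the frame of slot_3 between -0.012 and 0.012 m and z of punch_1 in the frame of slot_3 below 0.006 m and angle between the y axis of punch_1 and the x axis of tray, either way round below 0.2 rad)) and y of tall_wall in the frame of punch_1 below -0.02 m and ((x of punch_2 in the frame of slot_1 between -0.03 and 0.03 m and y of punch_2 in the frame of slot_1 between -0.012 and 0.012 m and z of punch_2 in the frame of slot_1 below 0.006 m and angle between the y axis of punch_2 and the x axis of tray, either way round below 0.2 rad) or (x of punch_2 in the frame of slot_2 between -0.03 and 0.03 m and y of punch_2 in the frame of slot_2 between -0.012 and 0.012 m and z of punch_2 in the frame of slot_2 below 0.006 m and angle between the y axis of punch_2 and the x axis of tray, either way round below 0.2 rad) or (x of punch_2 in the frame of slot_3 between -0.03 and 0.03 m and y of punch_2 in the frame of slot_3 between -0.012 and 0.012 m and z of punch_2 in the frame of slot_3 below 0.006 m and angle between the y axis of punch_2 and the x axis of tray, either way round below 0.2 rad)) and y of tall_wall in the frame of punch_2 below -0.02 m); the robot touches nothing.
It fails at once if the probe is driven hard against the casting (over 12 N; the plunger is then at its stop) (contact force between probe and casting above 12 N).
It fails at once if one of the other things is pushed away (over 4 cm) (distance of any of weight, clip from where it was at the start of the episode above 0.04 m).
Of punch_0, punch_1, punch_2 only 2 to 3 are there at a start; the rules pass over those that are not, and their reading is None.
At some moment in a run one of punch_0, punch_1, punch_2 may be knocked a few centimetres aside while the robot is not near it.
It also fails if it takes over 210 s, if anything falls off the work surface, if the arm or the gripper's body presses on something with over 40 N, if the wrist force passes 120 N, or if a joint passes its speed limit or range.

## Working session

There is one attempt and no reset: what is moved stays moved. The work goes in short steps, Python scripts to look and compute and a tool call to move; the robot and the scene stay as the last step left them, time stands still between calls to the robot, and variables do not carry over. Pictures are saved under pics/ and viewed, about 12 in all and at most 16, crops included, and the job is handed in when it is done.

Besides the shell and the picture viewer there is one more tool, called after ">>>" in YAML: its name, and indented under it one key for each argument. jog_arm: Moves the arm, as the interface text tells. Its arguments: {"type":"object","properties":{"hand":{"type":"array","items":{"type":"number"}},"xyz":{"type":"array","items":{"type":"array","items":{"type":"number"}}},"turn":{"type":"array","items":{"type":"number"}},"force":{"type":"number"}},"required":["hand","xyz","turn"]}

```bash
mkdir -p pics
cat > h.py <<'E'
import numpy as np,cv2
from scipy.spatial.transform import Rotation as Ro
from workcell import monitor,vision,job
def cal(n):
    c=vision.get_calibration(n);return np.array(c["mtx"]),c["k1"],np.array(c["R"]),np.array(c["t"]).reshape(3)
def ray(n,u,v):
    K,k,R,t=cal(n);d=np.array([(u-K[0,2])/K[0,0],(v-K[1,2])/K[1,1]]);s=d.copy()
    for _ in range(20): s=d/(1+k*(s@s))
    return R.T@np.r_[s,1],-R.T@t
def atz(n,u,v,z):
    d,o=ray(n,u,v);return o+d*(z-o[2])/d[2]
def atd(n,u,v,D):
    d,o=ray(n,u,v);return o+d*D
def proj(n,X):
    K,k,R,t=cal(n);c=R@np.array(X,float)+t;s=c[:2]/c[2];s=s*(1+k*(s@s));return K[:2,:2]@s+K[:2,2]
def snap(n,f=None,crop=None,sc=1):
    im,d=vision.get_image(n)
    if f:
        j=im
        if crop: x0,y0,x1,y1=crop;j=im[y0:y1,x0:x1]
        cv2.imwrite(f,cv2.resize(j,None,fx=sc,fy=sc,interpolation=cv2.INTER_CUBIC))
    return im,d
def move(target,yaw=None):
    """shift in tool axes (m) to reach world target (mm), turn to make tool y axis at yaw"""
    s=monitor.get_obs();R=Ro.from_rotvec(s["ee_rot"]).as_matrix()
    print("t",s["time_s"],"pos",np.round(s["tool_pos"],1),"yaw_y",np.arctan2(R[1,1],R[0,1]),"F",np.round(s["wrist_force"],1),"w",s["width"])
    print("shift m",np.round(R.T@(np.array(target)-s["tool_pos"])/1000,4))
E
python3 - <<'E'
from h import *
a,d=snap("top","pics/top1.png",sc=1.4);b,e=snap("scene","pics/scene1.png",sc=1.4)
np.savez("first.npz",a=a,d=d,b=b,e=e)
for n in("top","scene"):
    K,k,R,t=cal(n);print(n,K[0,0],k,-R.T@t,R[2])
move([0,0,0]);print(Ro.from_rotvec(monitor.get_obs()["ee_rot"]).as_matrix().round(3))
E
```

```text
top 456.8573071486919 -0.14018473491606762 [4.32323798e+02 2.80820298e-01 1.05214606e+03] [ 0.1357936   0.03240658 -0.990207  ]
scene 477.97879720705157 0.058265095661993324 [-170.08012495 -448.97321099  509.67222067] [ 0.75398869  0.49425241 -0.43268419]
t 0.1 pos [207.5 535.7 208.2] yaw_y 1.2010354828535759 F [ 0.3 -0.2 -1.2] w 0.9973328108675975
shift m [-2.000e-04 -5.742e-01  2.091e-01]
[[-0.932  0.361 -0.001]
 [ 0.361  0.932 -0.001]
 [ 0.    -0.001 -1.   ]]
```

View pics/top1.png

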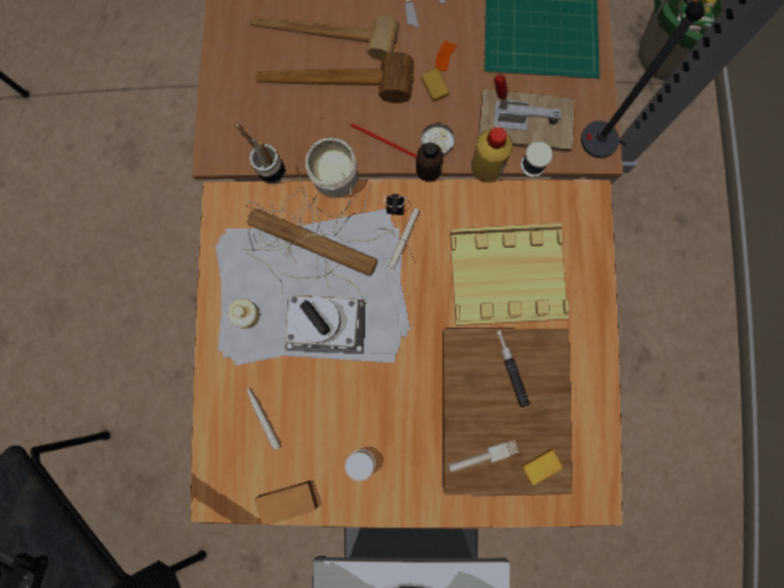

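View pics/scene1.png

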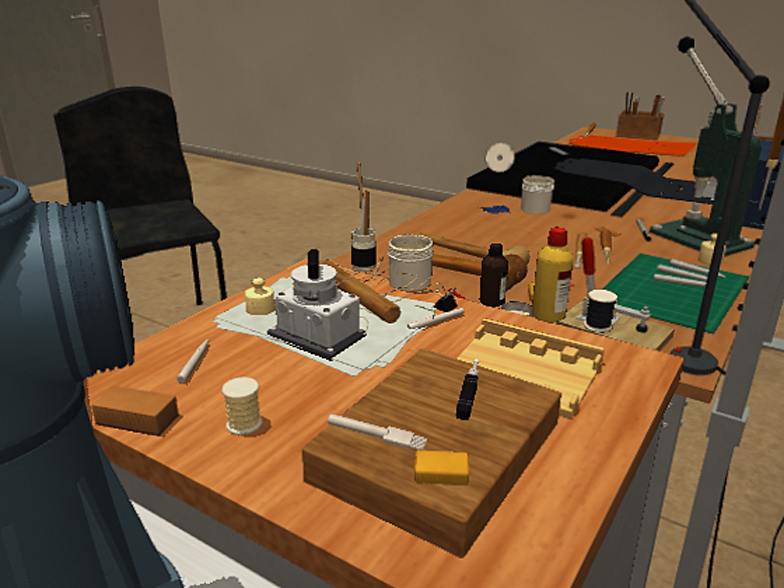

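The top view shows one punch near (263,418) and another near (405,238). The fixture is at (325,322), the tray at (508,275) and the probe at (514,370). Next I'll take enlarged crops.

Run:
```python
from h import *
z=np.load("first.npz");a=z["a"]
def c(x0,y0,x1,y1,s): return cv2.resize(a[y0:y1,x0:x1],None,fx=s,fy=s,interpolation=cv2.INTER_CUBIC)
A=c(170,145,305,325,3.3)   # fixture, punches
B=c(310,150,415,300,3.3)
h=max(A.shape[0],B.shape[0])
o=np.zeros((h,A.shape[1]+B.shape[1]+4,3),np.uint8);o[:A.shape[0],:A.shape[1]]=A;o[:B.shape[0],A.shape[1]+4:]=B
print(o.shape,A.shape,B.shape);cv2.imwrite("pics/crop1.png",o)
```

```text
(594, 796, 3) (594, 446, 3) (495, 346, 3)
```

View pics/crop1.png

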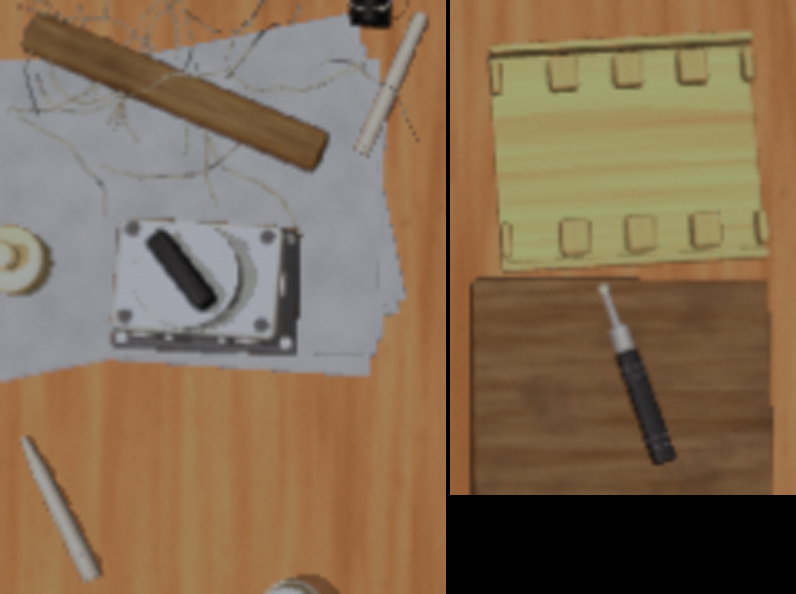

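```bash
cat > m.py <<'E'
from h import *
P=lambda u,v,z:atz("top",170+u/3.3,145+v/3.3,z)[:2]
Q=lambda u,v,z:atz("top",310+(u-450)/3.3,150+v/3.3,z)[:2]
f=lambda n,x:print(n,np.round(x,1))
ang=lambda a,b:np.arctan2(*(b-a)[::-1])
a,b=P(157,234,139),P(207,304,139);f("bar",(a,b,(a+b)/2));print(ang(a,b),np.linalg.norm(a-b))
c=[P(*p,75) for p in((119,220),(285,230),(277,342),(113,332))];f("cast",c);f("c",sum(c)/4);print("castyaw(y axis)",ang(c[1],c[0]),ang(c[2],c[3]),ang(c[3],c[0]),ang(c[2],c[1]))
f("base",[P(112,350,15),P(296,355,15),P(300,230,15)])
a,b=P(27,438,7),P(94,576,7);f("punchA tip,butt,mid",(a,b,(a+b)/2));print(ang(a,b),np.linalg.norm(a-b))
a,b=P(422,14,7),P(361,152,7);f("punchB far,near,mid",(a,b,(a+b)/2));print(ang(b,a),np.linalg.norm(a-b))
c=[Q(490,47,26),Q(750,34,26),Q(767,257,13),Q(505,270,13)];f("tray",c);f("mid",sum(c)/4);print(ang(c[1],c[0]),ang(c[2],c[3]),ang(c[3],c[0]),ang(c[2],c[1]))
a,b=Q(604,286,58),Q(664,460,58);f("probe tip rear",(a,b));print(ang(b,a),np.linalg.norm(a-b))
f("block",[Q(470,279,50),Q(768,282,50)])
E
python3 - <<'E'
import sys;sys.path.insert(0,'.')
import m
from h import *
z=np.load("first.npz");b=z["b"];a=z["a"]
A=cv2.resize(b[185:270,180:345],None,fx=4.6,fy=4.6,interpolation=cv2.INTER_CUBIC)
B=cv2.resize(a[140:200,255:310],None,fx=6,fy=6,interpolation=cv2.INTER_CUBIC)
C=cv2.resize(a[260:325,170:210],None,fx=5,fy=5,interpolation=cv2.INTER_CUBIC)
print(A.shape,B.shape)
cv2.imwrite("pics/sc.png",A)
# punch widths along axis from top: brightness profiles
d=z["d"]
for n,(p,q) in dict(A=((27,438),(94,576)),B=((361,152),(422,14))).items():
    p=np.array(p)/3.3+[170,145];q=np.array(q)/3.3+[170,145];u=(q-p)/np.linalg.norm(q-p);w=np.array([-u[1],u[0]])
    for s in(.05,.2,.4,.6,.8,.95):
        c=p+s*(q-p);l=[int(cv2.getRectSubPix(a,(1,1),tuple(map(float,c+k*w)))[0,0,0]) for k in np.arange(-6,6.1,1)];print(n,s,l)
E
```

```text
bar [[552.3 154. ]
 [509.2 122.3]
 [530.8 138.2]]
-2.5073021031585263 53.51110067869336
cast [[570.1 190.4]
 [563.4  80.2]
 [490.   84.7]
 [496.1 192.6]]
c [529.9 137. ]
castyaw(y axis) 1.5099597222715617 1.5144317682938027 -0.029639880681824257 -0.06100345666997763
base [[487.5 204.8]
 [484.6  76.7]
 [571.4  74.7]]
punchA tip,butt,mid [[426.  265.3]
 [331.5 216. ]
 [378.7 240.7]]
-2.6608205306133343 106.56900124651801
punchB far,near,mid [[728.3 -10.6]
 [628.   32.7]
 [678.1  11.1]]
-0.40732527548799996 109.25731167003839
tray [[ 687.   -66.1]
 [ 696.7 -248.9]
 [ 541.  -258.3]
 [ 532.2  -75.7]]
mid [ 614.2 -162.2]
1.6236146613722662 1.6189254352792082 0.062097435391409085 0.06033143046060559
probe tip rear [[ 517.2 -137.8]
 [ 403.  -175.6]]
0.31941897556388515 120.2702065366296
block [[ 522.6  -49.6]
 [ 520.3 -249.3]]
(391, 759, 3) (360, 330, 3)
A 0.05 [70, 72, 75, 74, 71, 56, 92, 132, 130, 93, 70, 64, 62]
A 0.2 [70, 70, 71, 66, 52, 76, 119, 146, 150, 122, 85, 71, 70]
A 0.4 [69, 69, 69, 53, 51, 86, 122, 149, 153, 129, 90, 74, 72]
A 0.6 [73, 73, 70, 54, 58, 95, 127, 150, 153, 131, 100, 78, 73]
A 0.8 [69, 74, 73, 58, 68, 102, 130, 150, 156, 137, 107, 75, 72]
A 0.95 [66, 67, 67, 53, 66, 102, 128, 143, 146, 131, 98, 72, 71]
B 0.05 [149, 150, 148, 138, 141, 145, 134, 129, 126, 153, 155, 151, 107]
B 0.2 [152, 152, 147, 134, 141, 153, 146, 126, 111, 135, 99, 71, 65]
B 0.4 [155, 155, 149, 123, 141, 153, 144, 122, 78, 57, 68, 76, 79]
B 0.6 [94, 70, 64, 94, 134, 151, 144, 117, 78, 65, 73, 73, 69]
B 0.8 [58, 61, 68, 93, 131, 148, 140, 110, 69, 68, 67, 69, 71]
B 0.95 [61, 69, 71, 89, 134, 147, 140, 110, 64, 63, 71, 74, 72]
```

View pics/sc.png

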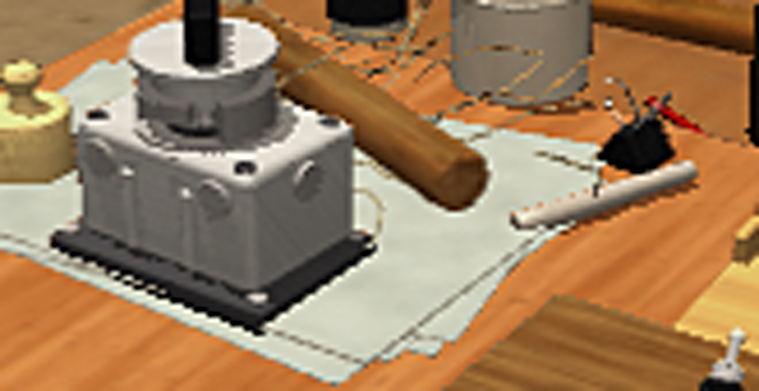

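The scene crop shows the clamp collar on the casting and the three pads. Punch B's thinner end is its near-left one at (515,218), so that end is the tip. No third punch is visible. Now I'll move to the clamp.

Run:
```python
from h import *
move([530.4,137.6,200])
```

```text
t 0.1 pos [207.5 535.7 208.2] yaw_y 1.2010354828535759 F [ 0.3 -0.2 -1.2] w 0.9973328108675975
shift m [-0.4449 -0.2545  0.0085]
```

>>> jog_arm:
  hand: [60,60,60,60,60,60,60,60]
  xyz:
    - [-0.036,-0.02,0]
    - [-0.072,-0.041,0]
    - [-0.108,-0.062,0]
    - [-0.144,-0.082,0]
    - [-0.18,-0.103,0]
    - [-0.216,-0.124,0]
    - [-0.252,-0.144,0]
    - [-0.288,-0.165,0]
  turn: [-0.125,-0.25,-0.375,-0.5,-0.625,-0.75,-0.875,-1.0]
  force: 40

```text
time_s: 0.77
tool_pos: [395.4, 303.5, 208.1]
ee_rot: [0.819, -3.032, 0.002]
wrist_force: [0.8, 0.4, 0.3]
width: 0.602
```

Run:
```python
from h import *
move([530.4,137.6,180])
```

```text
t 0.7667 pos [395.4 303.5 208.1] yaw_y 2.0982804508807833 F [0.8 0.4 0.3] w 0.6021806007317768
shift m [-0.0332 -0.2113  0.0282]
```

>>> jog_arm:
  hand: [60,60,60,60,60,60,60,60]
  xyz:
    - [-0.006,-0.04,0]
    - [-0.012,-0.08,0.005]
    - [-0.019,-0.12,0.01]
    - [-0.025,-0.16,0.015]
    - [-0.031,-0.2,0.02]
    - [-0.0332,-0.2113,0.028]
    - [-0.0332,-0.2113,0.028]
    - [-0.0332,-0.2113,0.028]
  turn: [-0.05,-0.107,-0.107,-0.107,-0.107,-0.107,-0.107,-0.107]

```text
time_s: 1.43
tool_pos: [529.5, 137.4, 179.1]
ee_rot: [0.976, -2.982, -0.001]
wrist_force: [-1.0, 0.2, -0.1]
width: 0.598
```

Run:
```python
from h import *
snap("scene","pics/s2.png",crop=(150,120,330,260),sc=4.2)
snap("top","pics/t2.png",crop=(190,170,290,270),sc=5)
move([530.4,137.6,118]);print(proj("scene",monitor.get_obs()["tool_pos"]),proj("top",monitor.get_obs()["tool_pos"]))
```

```text
t 1.5333 pos [529.4 138.8 180.1] yaw_y 2.206374539749335 F [ 0.6 -0.6 -0.2] w 0.5968190429623664
shift m [-0.0003 -0.0016  0.0621]
[222.45255116 163.94749344] [221.65020094 224.9044988 ]
```

View pics/s2.png

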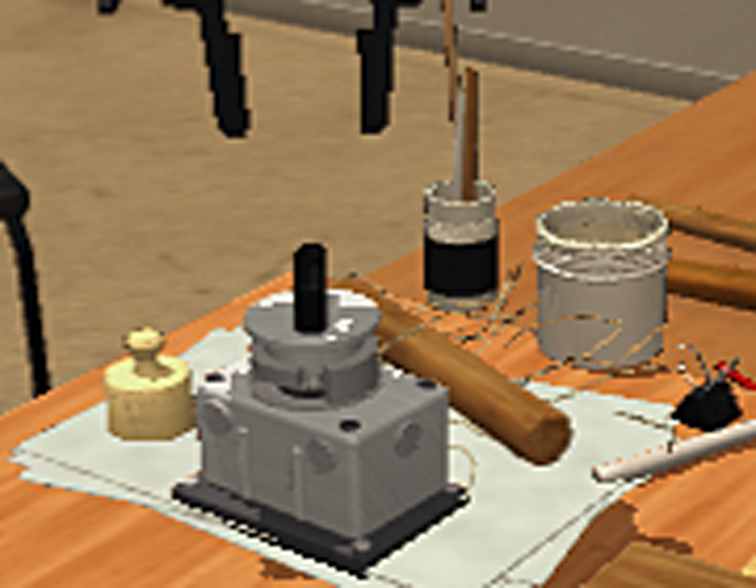

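The scene shows the open fingertips straddling the bar, at (235,130) and (372,130) in the crop. They sit a bit higher than the TCP, which fits tips that rise as they open.

>>> jog_arm:
  hand: [60,60,60,60,60,60]
  xyz:
    - [0,-0.0016,0.02]
    - [0,-0.0016,0.04]
    - [0,-0.0016,0.052]
    - [0,-0.0016,0.06]
    - [0,-0.0016,0.06]
    - [0,-0.0016,0.06]
  turn: [0,0,0,0,0,0]

```text
time_s: 2.03
tool_pos: [530.1, 138.0, 120.4]
ee_rot: [0.982, -2.982, 0.0]
wrist_force: [-0.0, 0.6, -0.0]
width: 0.598
```

>>> jog_arm:
  hand: [0,0,0,0,0,0,0,0]
  xyz:
    - [0,0,0]
    - [0,0,0]
    - [0,0,0]
    - [0,0,0]
    - [0,0,0]
    - [0,0,0]
    - [0,0,0]
    - [0,0,0]
  turn: [0,0,0,0,0,0,0,0]

```text
time_s: 2.7
tool_pos: [530.1, 138.0, 120.4]
ee_rot: [0.982, -2.982, 0.0]
wrist_force: [0.0, -0.6, 0.6]
width: 0.023
```

Run:
```python
from h import *
move([530.4,137.6,103]);print(proj("scene",[530.4,137.6,125]),monitor.get_obs()["torque"])
snap("scene","pics/s3.png",crop=(150,120,330,260),sc=4.2)
```

```text
t 2.7 pos [530.1 138.  120.4] yaw_y 2.207210944654511 F [ 0.  -0.6  0.6] w 0.022767620439514774
shift m [-0.0001 -0.0005  0.0174]
[224.52938261 189.2156115 ] [ 0.04466491  0.06463247 -0.02838414]
```

View pics/s3.png

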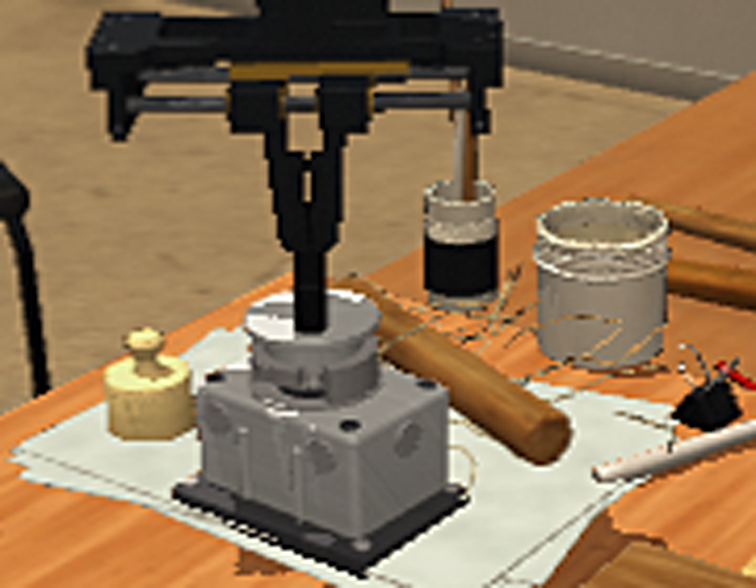

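The fingers closed above the bar, with their tips at about (308,250). The real tips are therefore higher than the reported TCP, so I'll measure the offset with depth.

Run:
```python
from h import *
for n in("scene",):
    im,d=snap(n)
    for v in range(168,192,2):
        print(v,[tuple(atd(n,u,v,d[v,u]).round(0).astype(int)) for u in (219,221,224,227)])
im,d=snap("top")
p=proj("top",[530.4,137.6,139]);print(p)
```

```text
168 [(np.int64(520), np.int64(140), np.int64(174)), (np.int64(519), np.int64(135), np.int64(175)), (np.int64(527), np.int64(133), np.int64(173)), (np.int64(528), np.int64(127), np.int64(174))]
170 [(np.int64(516), np.int64(137), np.int64(172)), (np.int64(522), np.int64(137), np.int64(170)), (np.int64(524), np.int64(131), np.int64(171)), (np.int64(528), np.int64(126), np.int64(170))]
172 [(np.int64(517), np.int64(138), np.int64(167)), (np.int64(520), np.int64(136), np.int64(166)), (np.int64(524), np.int64(132), np.int64(166)), (np.int64(525), np.int64(125), np.int64(167))]
174 [(np.int64(516), np.int64(137), np.int64(163)), (np.int64(521), np.int64(137), np.int64(162)), (np.int64(524), np.int64(131), np.int64(162)), (np.int64(527), np.int64(127), np.int64(162))]
176 [(np.int64(516), np.int64(138), np.int64(159)), (np.int64(522), np.int64(138), np.int64(157)), (np.int64(522), np.int64(130), np.int64(158)), (np.int64(528), np.int64(127), np.int64(157))]
178 [(np.int64(515), np.int64(137), np.int64(155)), (np.int64(517), np.int64(134), np.int64(155)), (np.int64(523), np.int64(132), np.in
[... 548 characters left out ...]
)), (np.int64(524), np.int64(133), np.int64(140)), (np.int64(533), np.int64(132), np.int64(137))]
186 [(np.int64(767), np.int64(355), np.int64(0)), (np.int64(512), np.int64(131), np.int64(140)), (np.int64(518), np.int64(128), np.int64(139)), (np.int64(522), np.int64(124), np.int64(138))]
188 [(np.int64(754), np.int64(344), np.int64(1)), (np.int64(511), np.int64(131), np.int64(136)), (np.int64(511), np.int64(123), np.int64(138)), (np.int64(518), np.int64(121), np.int64(136))]
190 [(np.int64(542), np.int64(162), np.int64(114)), (np.int64(505), np.int64(125), np.int64(135)), (np.int64(511), np.int64(123), np.int64(133)), (np.int64(513), np.int64(117), np.int64(134))]
[225.38613895 226.66455631]
```

Depth puts the real fingertips about 30 mm above the reported TCP, whatever the opening. I'll use tip z = tool z + 30 from here. Opening, then descending to tool z 86.

>>> jog_arm:
  hand: [60,60,60,60,60,60,60,60]
  xyz:
    - [0,0,0]
    - [0,0,0]
    - [0,0,0]
    - [0,0,0]
    - [0,0,0.01]
    - [0,0,0.02]
    - [0,0,0.03]
    - [0,0,0.034]
  turn: [0,0,0,0,0,0,0,0]

```text
time_s: 3.52
tool_pos: [528.4, 137.9, 83.7]
ee_rot: [0.981, -2.978, -0.001]
wrist_force: [-0.1, -0.3, -1.3]
width: 0.584
```

>>> jog_arm:
  hand: [0,0,0,0,0,0,0,0]
  xyz:
    - [0,0,0]
    - [0,0,0]
    - [0,0,0]
    - [0,0,0]
    - [0,0,0]
    - [0,0,0]
    - [0,0,0]
    - [0,0,0]
  turn: [0,0,0,0,0,0,0,0]

```text
time_s: 4.18
tool_pos: [528.4, 138.1, 84.0]
ee_rot: [0.981, -2.978, -0.002]
wrist_force: [-1.6, 1.1, 2.9]
width: 0.177
```

>>> jog_arm:
  hand: [0,0,0,0,0,0]
  xyz:
    - [0,0,0.002]
    - [0,0,0.004]
    - [0,0,0.006]
    - [0,0,0.0085]
    - [0,0,0.0085]
    - [0,0,0.0085]
  turn: [0,0,0,0,0,0]

```text
time_s: 4.68
tool_pos: [528.6, 138.2, 76.0]
ee_rot: [0.981, -2.979, -0.002]
wrist_force: [-3.3, 0.8, 8.5]
width: 0.181
```

>>> jog_arm:
  hand: [0,0,0,0,0,0,0,0]
  xyz:
    - [0,0,0.001]
    - [0,0,0.001]
    - [0,0,0.001]
    - [0,0,0.001]
    - [0,0,0.001]
    - [0,0,0.001]
    - [0,0,0.001]
    - [0,0,0.001]
  turn: [0,0.1,0.2,0.3,0.4,0.5,0.6,0.7]

```text
time_s: 5.35
tool_pos: [527.9, 140.3, 75.3]
ee_rot: [-0.107, -3.133, -0.004]
wrist_force: [-5.0, 10.1, 8.4]
width: 0.175
```

>>> jog_arm:
  hand: [0,0,0,0,0,0,0,0]
  xyz:
    - [0,0,0.0005]
    - [0,0,0.0005]
    - [0,0,0.0005]
    - [0,0,0.0005]
    - [0,0,0.0005]
    - [0,0,0.0005]
    - [0,0,0.0005]
    - [0,0,0.0005]
  turn: [0.1,0.2,0.3,0.4,0.5,0.6,0.65,0.65]

```text
time_s: 6.02
tool_pos: [528.8, 143.0, 76.0]
ee_rot: [-1.106, -2.934, -0.009]
wrist_force: [-1.7, 10.6, 7.8]
width: 0.176
```

Run:
```python
from h import *
move([530.4,137.6,80]);print(monitor.get_obs()["torque"],monitor.get_obs()["joints"])
```

```text
t 6.0167 pos [528.8 143.   76. ] yaw_y 0.8494569844437885 F [-1.7 10.6  7.8] w 0.1755276845130744
shift m [-0.0048 -0.003  -0.0041]
[1.85719126 0.28229904 0.03374052] [ 0.04264872  0.28122778  1.77881827  0.00841325  1.08504036 -0.81076058]
```

>>> jog_arm:
  hand: [0,0,0,0,0,0,0,0]
  xyz:
    - [0,0,0]
    - [0,0,0]
    - [0,0,0]
    - [0,0,-0.002]
    - [0,0,-0.004]
    - [0,0,-0.006]
    - [0,0,-0.006]
    - [0,0,-0.006]
  turn: [0.04,0.06,0.06,0.06,0.05,0.04,0.04,0.04]

```text
time_s: 6.68
tool_pos: [528.8, 143.8, 81.8]
ee_rot: [-1.164, -2.911, -0.01]
wrist_force: [-0.5, 4.8, 0.9]
width: 0.18
```

>>> jog_arm:
  hand: [30,60,60,60,60,60,60,60]
  xyz:
    - [0,0,0]
    - [0,0,0]
    - [0,0,0]
    - [0,0,-0.03]
    - [0,0,-0.06]
    - [0,0,-0.09]
    - [0,0,-0.12]
    - [0,0,-0.12]
  turn: [0,0,0,0,0,0,0,0]

```text
time_s: 7.35
tool_pos: [533.0, 142.5, 208.5]
ee_rot: [1.166, 2.913, 0.016]
wrist_force: [1.1, -1.5, 1.0]
width: 0.6
```

Run:
```python
from h import *
snap("scene","pics/s4.png",crop=(150,120,330,260),sc=4.2)
im,d=snap("top","pics/t4.png",crop=(160,150,310,330),sc=3.3)
s,e=snap("scene")
for v in range(180,196,3): print([tuple(map(int,atd("scene",u,v,e[v,u]))) for u in range(208,244,4)])
move([452,-159,150])
```

```text
[(2288, 1762, -802), (2252, 1692, -775), (2318, 1711, -801), (2344, 1695, -806), (2350, 1662, -801), (2344, 1619, -789), (2383, 1613, -801), (2390, 1581, -796), (2399, 1552, -793)]
[(2252, 1732, -807), (2238, 1681, -791), (2265, 1666, -796), (525, 144, 138), (533, 140, 137), (537, 133, 137), (540, 125, 137), (548, 120, 136), (2357, 1520, -795)]
[(2199, 1686, -802), (509, 152, 135), (514, 146, 135), (522, 142, 133), (527, 136, 133), (531, 129, 133), (537, 123, 132), (544, 118, 131), (915, 397, -61)]
[(2141, 1635, -792), (509, 152, 129), (512, 144, 130), (517, 138, 129), (525, 135, 127), (532, 130, 126), (536, 122, 126), (542, 117, 125), (720, 245, 33)]
[(718, 353, 0), (505, 150, 124), (512, 145, 123), (521, 142, 120), (526, 136, 120), (533, 131, 119), (539, 125, 118), (544, 118, 118), (690, 222, 41)]
[(704, 341, 0), (509, 153, 115), (511, 145, 116), (520, 141, 114), (526, 136, 113), (532, 130, 113), (536, 123, 113), (548, 122, 109), (552, 115, 109)]
t 7.5 pos [529.1 142.4 201.4] yaw_y 0.8092095994531754 F [ 0.3  0.1 -0.5] w 0.6006444033138766
shift m [-0.1526 -0.2715  0.0493]
```

View pics/s4.png

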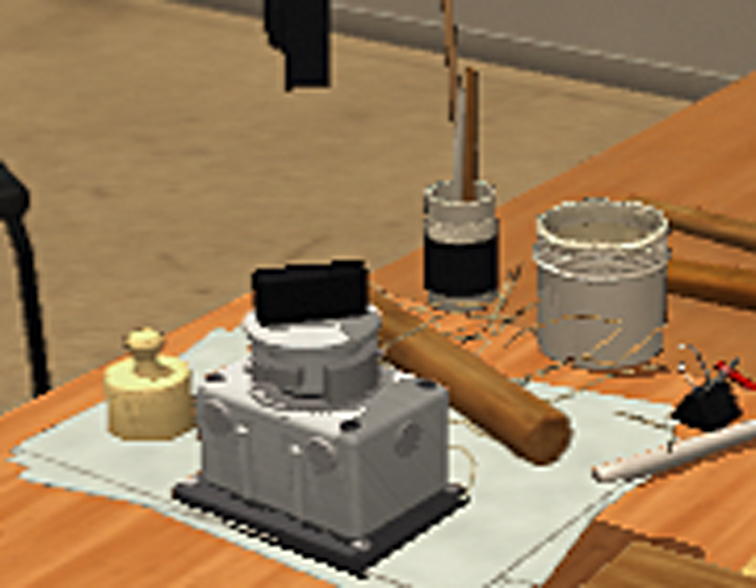

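The bar now lies along about -0.77 rad, so it turned about 1.40, and it has sprung up to about z 137. The clamp is locked. Now the probe.

>>> jog_arm:
  hand: [60,60,60,60,60,60,60,60]
  xyz:
    - [-0.018,-0.035,0]
    - [-0.037,-0.07,0]
    - [-0.055,-0.105,0]
    - [-0.074,-0.14,0]
    - [-0.092,-0.175,0]
    - [-0.111,-0.21,0]
    - [-0.13,-0.245,0]
    - [-0.148,-0.28,0]
  turn: [0.125,0.25,0.375,0.5,0.625,0.75,0.875,1.0]

```text
time_s: 8.17
tool_pos: [441.0, -163.6, 197.4]
ee_rot: [-2.42, -1.985, -0.002]
wrist_force: [1.1, 0.8, 0.6]
width: 0.596
```

>>> jog_arm:
  hand: [60,60,60,60,60,60,60,60]
  xyz:
    - [0,0,0.01]
    - [0,0,0.02]
    - [0,0,0.03]
    - [0,0,0.04]
    - [0,0,0.05]
    - [0,0,0.06]
    - [0,0,0.07]
    - [0,0,0.08]
  turn: [0.125,0.25,0.375,0.5,0.625,0.75,0.875,1.0]

```text
time_s: 8.83
tool_pos: [439.1, -162.1, 114.9]
ee_rot: [-3.074, -0.582, 0.011]
wrist_force: [-0.3, 0.4, -1.3]
width: 0.599
```

Run:
```python
from h import *
snap("scene","pics/s5.png",crop=(280,200,430,330),sc=4.6)
move([443,-162.4,25])
```

```text
t 8.8833 pos [ 437.9 -161.3  113.1] yaw_y -1.2044837944561702 F [-0.8  1.8 -1.7] w 0.5946818802628989
shift m [0.0049 0.0043 0.088 ]
```

View pics/s5.png

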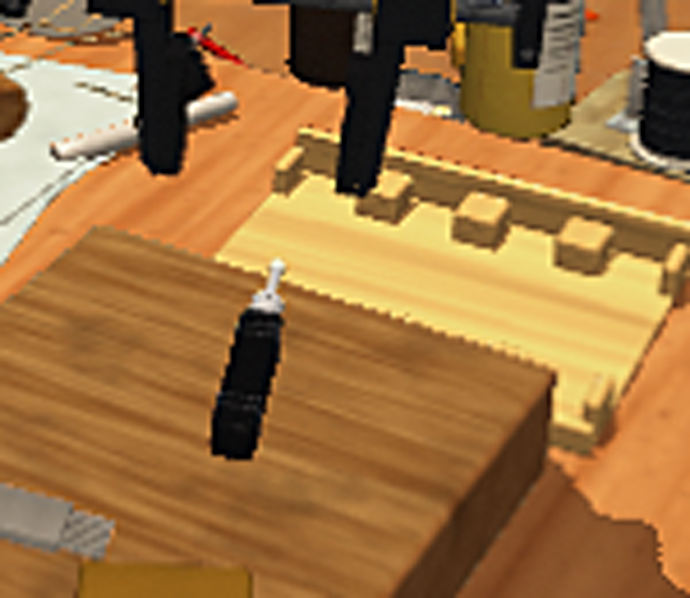

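The fingers straddle the probe handle at about (245,385). Descending to grip it.

>>> jog_arm:
  hand: [60,60,60,60,60,60,60,60]
  xyz:
    - [0.0049,0.0043,0.02]
    - [0.0049,0.0043,0.04]
    - [0.0049,0.0043,0.055]
    - [0.0049,0.0043,0.07]
    - [0.0049,0.0043,0.08]
    - [0.0049,0.0043,0.088]
    - [0.0049,0.0043,0.088]
    - [0.0049,0.0043,0.088]
  turn: [0.047,0.047,0.047,0.047,0.047,0.047,0.047,0.047]

```text
time_s: 9.55
tool_pos: [442.7, -162.3, 24.8]
ee_rot: [-3.086, -0.498, 0.016]
wrist_force: [-0.8, -0.1, 0.4]
width: 0.604
```

>>> jog_arm:
  hand: [0,0,0,0,0,0,0,0]
  xyz:
    - [0,0,0]
    - [0,0,0]
    - [0,0,0]
    - [0,0,0]
    - [0,0,0]
    - [0,0,0]
    - [0,0,0]
    - [0,0,0]
  turn: [0,0,0,0,0,0,0,0]

```text
time_s: 10.22
tool_pos: [442.9, -162.3, 25.0]
ee_rot: [-3.086, -0.498, 0.016]
wrist_force: [-0.9, 0.1, 3.8]
width: 0.177
```

Run:
```python
from h import *
move([443,-162.4,70])
```

```text
t 10.2167 pos [ 442.9 -162.3   25. ] yaw_y -1.2507304362569758 F [-0.9  0.1  3.8] w 0.17667131307922052
shift m [-0.0003 -0.0007 -0.045 ]
```

>>> jog_arm:
  hand: [0,0,0,0]
  xyz:
    - [0,0,-0.01]
    - [0,0,-0.03]
    - [0,0,-0.055]
    - [0,0,-0.055]
  turn: [0,0,0,0]

```text
time_s: 10.55
tool_pos: [446.3, -164.8, 84.4]
ee_rot: [-3.091, -0.499, 0.008]
wrist_force: [1.1, -0.7, 0.2]
width: 0.18
```

Run:
```python
from h import *
for u,v in((200.7,219.5),(226.4,227.9),(246.9,224)): print(atz("scene",u,v,60).round(1))
z=np.load("first.npz");e=z["e"]
for u,v in((201,219),(226,228),(247,224)):
    print(atd("scene",u,v,np.median(e[v-1:v+2,u-1:u+2])).round(1))
move([371.5,182,80])
```

```text
[494. 176.  60.]
[493.7 107.1  60. ]
[530.4  82.7  60. ]
[495.1 176.   60.7]
[491.5 106.3  61. ]
[529.2  81.5  60.9]
t 10.55 pos [ 446.3 -164.8   84.4] yaw_y -1.250535114201904 F [ 1.1 -0.7  0.2] w 0.17995560071090508
shift m [ 0.0382 -0.3527  0.0083]
```

>>> jog_arm:
  hand: [0,0,0,0,0,0,0,0]
  xyz:
    - [0.004,-0.036,0]
    - [0.008,-0.073,0]
    - [0.012,-0.11,0]
    - [0.016,-0.147,0]
    - [0.02,-0.184,0]
    - [0.024,-0.221,0]
    - [0.028,-0.258,0]
    - [0.032,-0.295,0]
  turn: [0.05,0.1,0.15,0.2,0.25,0.3,0.36,0.36]

```text
time_s: 11.22
tool_pos: [382.8, 126.8, 87.6]
ee_rot: [-3.131, 0.068, 0.01]
wrist_force: [-0.3, 0.5, -1.0]
width: 0.176
```

Run:
```python
from h import *
move([371.5,179,27])
```

```text
t 11.2167 pos [382.8 126.8  87.6] yaw_y -1.6141388911259682 F [-0.3  0.5 -1. ] w 0.1757865249948655
shift m [-0.0132 -0.0511  0.0612]
```

>>> jog_arm:
  hand: [0,0,0,0,0,0,0,0]
  xyz:
    - [-0.013,-0.025,0.01]
    - [-0.013,-0.05,0.02]
    - [-0.013,-0.051,0.035]
    - [-0.013,-0.051,0.05]
    - [-0.013,-0.051,0.06]
    - [-0.013,-0.051,0.061]
    - [-0.013,-0.051,0.061]
    - [-0.013,-0.051,0.061]
  turn: [0,0,0,0,0,0,0,0]

```text
time_s: 11.88
tool_pos: [371.8, 178.8, 27.5]
ee_rot: [-3.131, 0.068, 0.01]
wrist_force: [0.2, -0.4, 0.3]
width: 0.176
```

Run:
```python
from h import *
i1,d1=snap("scene");i2,d2=snap("top")
move([371.5,179,27])
A=cv2.resize(i1[185:275,140:260],None,fx=5.5,fy=5.5,interpolation=cv2.INTER_CUBIC)
B=cv2.resize(i2[200:265,190:275],None,fx=0.1+4.9,fy=5,interpolation=cv2.INTER_CUBIC)
cv2.imwrite("pics/pr.png",A);cv2.imwrite("pics/pt.png",B);np.savez("pr.npz",d1=d1,d2=d2)
```

```text
t 11.9833 pos [372.3 178.8  27.8] yaw_y -1.614507586212094 F [ 0.3  0.2 -2.2] w 0.17876186152473295
shift m [-0.0008 -0.0001  0.0009]
```

View pics/pr.png

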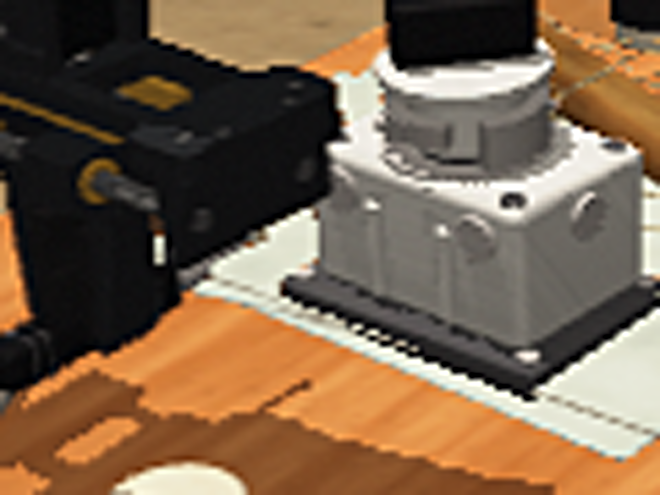

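The gripper hides the tip from the side, so I'll check the top view.

View pics/pt.png

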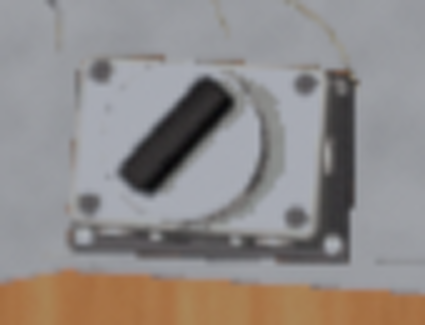

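The top crop shows the casting's near edge but cuts off the probe tip. I'll advance 22 mm and look again.

>>> jog_arm:
  hand: [0,0,0,0]
  xyz:
    - [0.01,0,0.001]
    - [0.022,0,0.001]
    - [0.022,0,0.001]
    - [0.022,0,0.001]
  turn: [0,0,0,0]

```text
time_s: 12.32
tool_pos: [395.5, 177.8, 27.2]
ee_rot: [-3.131, 0.07, 0.006]
wrist_force: [-0.4, -0.0, -0.5]
width: 0.177
```

Run:
```python
from h import *
i2,d2=snap("top","pics/pt2.png",crop=(190,210,270,290),sc=7)
move([394,178,27]);print(proj("top",[475,176,60]))
```

```text
t 12.3667 pos [394.6 177.7  26.9] yaw_y -1.6149746331096153 F [-0.2  0.4 -0.4] w 0.17458384632948132
shift m [-0.0006 -0.0002 -0.0001]
[212.83621964 255.71996166]
```

View pics/pt2.png

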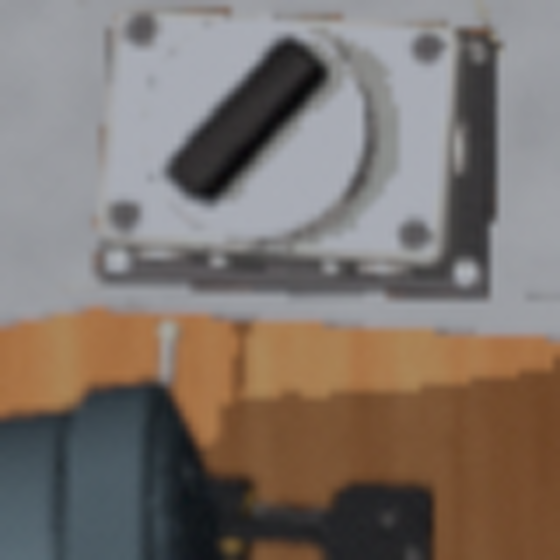

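The white tip is at (168,322), about 17 mm short of the pad and in line with it. Approaching gently.

>>> jog_arm:
  hand: [0,0,0,0,0,0,0,0]
  xyz:
    - [0.005,-0.001,0]
    - [0.01,-0.001,0]
    - [0.013,-0.001,0]
    - [0.015,-0.001,0]
    - [0.017,-0.001,0]
    - [0.019,-0.001,0]
    - [0.019,-0.001,0]
    - [0.019,-0.001,0]
  turn: [0,0,0,0,0,0,0,0]

```text
time_s: 13.03
tool_pos: [413.5, 177.9, 26.7]
ee_rot: [-3.131, 0.069, 0.009]
wrist_force: [-0.1, -0.8, -0.8]
width: 0.179
```

```bash
cat > fo.py <<'E'
from h import *
S=[]
for i in range(4):
    snap("top");o=monitor.get_obs();S.append(np.r_[o["wrist_force"],o["torque"],o["tool_pos"]])
print(np.mean(S,0).round(2));print(np.array(S)[:,0:2].round(1).tolist(),o["time_s"])
E
python3 fo.py
```

```text
[ 1.6000e-01 -1.0000e-02 -1.1100e+00 -2.0000e-02  1.9000e-01  0.0000e+00
  4.1342e+02  1.7791e+02  2.6720e+01]
[[0.7, 0.1], [0.0, 0.4], [0.2, -1.1], [-0.3, 0.6]] 13.2333
```

>>> jog_arm:
  hand: [0,0,0,0]
  xyz:
    - [0.001,0,0]
    - [0.002,0,0]
    - [0.003,0,0]
    - [0.003,0,0]
  turn: [0,0,0,0]

```text
time_s: 13.57
tool_pos: [416.3, 177.8, 26.6]
ee_rot: [-3.131, 0.069, 0.009]
wrist_force: [-1.1, 0.4, -0.4]
width: 0.179
```

```bash
python3 fo.py;  python3 - <<'E'
from h import *
i2,d2=snap("top","pics/pt3.png",crop=(190,210,270,290),sc=7)
E
```

```text
[-1.8300e+00  4.0000e-01 -8.7000e-01 -0.0000e+00  4.1000e-01  2.0000e-02
  4.1617e+02  1.7778e+02  2.6620e+01]
[[-2.6, 0.6], [-1.8, -0.1], [-1.0, 0.6], [-1.9, 0.5]] 13.7667
```

Contact at about 1.9 N. I'll hold, back off, shift 70 mm to the right pad and approach again.

>>> jog_arm:
  hand: [0,0,0,0,0,0,0,0]
  xyz:
    - [0,0,0]
    - [0,0,0]
    - [0,0,0]
    - [0,0,0]
    - [0,0,0]
    - [0,0,0]
    - [-0.008,0,0]
    - [-0.015,0,0]
  turn: [0,0,0,0,0,0,0,0]

```text
time_s: 14.48
tool_pos: [401.2, 178.4, 26.8]
ee_rot: [-3.131, 0.069, 0.008]
wrist_force: [-0.7, -0.3, -1.4]
width: 0.174
```

>>> jog_arm:
  hand: [0,0,0,0,0,0]
  xyz:
    - [-0.002,0.025,0]
    - [-0.002,0.05,0]
    - [-0.002,0.07,0]
    - [-0.002,0.07,0]
    - [-0.002,0.07,0]
    - [-0.002,0.07,0]
  turn: [0,0,0,0,0,0]

```text
time_s: 14.98
tool_pos: [396.1, 109.0, 26.3]
ee_rot: [-3.131, 0.07, 0.007]
wrist_force: [-0.4, 0.8, -1.1]
width: 0.177
```

Run:
```python
from h import *
move([413.5,107.8,27])
i2,d2=snap("top");i1,d=snap("scene")
A=cv2.resize(i2[210:290,190:270],None,fx=5,fy=5,interpolation=cv2.INTER_CUBIC)
B=cv2.resize(i1[185:265,170:250],None,fx=5,fy=5,interpolation=cv2.INTER_CUBIC)
cv2.imwrite("pics/pr2.png",np.hstack([A,B]))
```

```text
t 14.9833 pos [396.1 109.   26.3] yaw_y -1.6157804799684325 F [-0.4  0.8 -1.1] w 0.17665418725390655
shift m [ 0.0174  0.0004 -0.0007]
```

View pics/pr2.png

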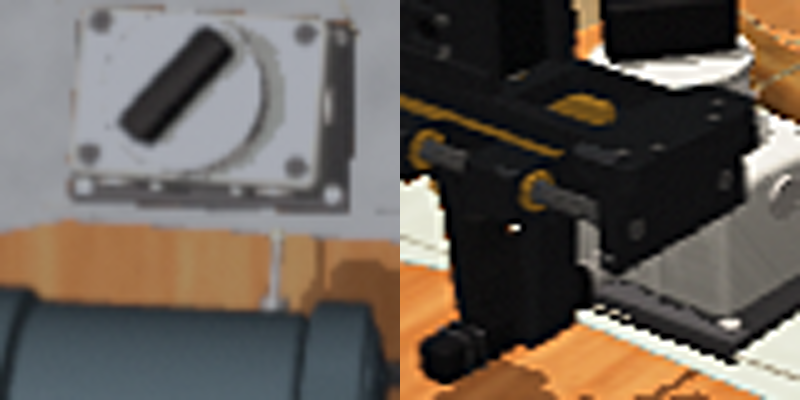

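The top view shows the tip at (277,230), about 15 mm from the face and in line with the right pad. Touching it.

>>> jog_arm:
  hand: [0,0,0,0,0,0,0,0]
  xyz:
    - [0.005,0.001,0]
    - [0.01,0.001,0]
    - [0.013,0.001,-0.0005]
    - [0.015,0.001,-0.0005]
    - [0.016,0.001,-0.0005]
    - [0.017,0.001,-0.0005]
    - [0.0175,0.001,-0.0005]
    - [0.0175,0.001,-0.0005]
  turn: [0,0,0,0,0,0,0,0]

```text
time_s: 15.75
tool_pos: [413.2, 107.6, 26.5]
ee_rot: [-3.131, 0.068, 0.008]
wrist_force: [-1.8, 0.6, 0.2]
width: 0.176
```

```bash
python3 fo.py; python3 -c "
from h import *
print(atz('top',245.4,256,60),atz('top',214,256,60))"
```

```text
[-1.9900e+00  7.2000e-01 -8.5000e-01  1.6000e-01  4.9000e-01  1.0000e-01
  4.1316e+02  1.0760e+02  2.6540e+01]
[[-2.8, 0.9], [-1.5, -0.2], [-1.8, 1.1], [-1.9, 1.0]] 15.95
[474.76835966 104.49434774  60.        ] [474.40484004 173.41827941  60.        ]
```

>>> jog_arm:
  hand: [0,0,0,0,0,0,0,0]
  xyz:
    - [0,0,0]
    - [0,0,0]
    - [0,0,0]
    - [0,0,0]
    - [0,0,0]
    - [-0.01,0,0]
    - [-0.03,0,0]
    - [-0.045,0,-0.01]
  turn: [0,0,0,0,0,0,0,0]

```text
time_s: 16.62
tool_pos: [365.8, 109.3, 35.5]
ee_rot: [-3.131, 0.069, 0.012]
wrist_force: [-0.9, 0.7, -2.0]
width: 0.179
```

>>> jog_arm:
  hand: [0,0,0,0,0,0,0,0]
  xyz:
    - [0,0.01,-0.015]
    - [0,0.03,-0.03]
    - [0,0.05,-0.04]
    - [0,0.07,-0.04]
    - [0,0.09,-0.04]
    - [0,0.11,-0.04]
    - [0,0.13,-0.04]
    - [0,0.14,-0.04]
  turn: [0,-0.1,-0.22,-0.34,-0.46,-0.58,-0.7,-0.8]

```text
time_s: 17.28
tool_pos: [360.1, -32.9, 74.5]
ee_rot: [-2.908, -1.163, 0.004]
wrist_force: [0.2, -0.1, -0.9]
width: 0.176
```

Run:
```python
from h import *
move([524.7,-26,70])
```

```text
t 17.2833 pos [360.1 -32.9  74.5] yaw_y -0.8097958991675439 F [ 0.2 -0.1 -0.9] w 0.17582334359679158
shift m [0.1239 0.1086 0.0036]
```

>>> jog_arm:
  hand: [0,0,0,0,0,0,0,0]
  xyz:
    - [0.018,0.016,0]
    - [0.036,0.032,0]
    - [0.055,0.048,0]
    - [0.073,0.064,0]
    - [0.09,0.08,0]
    - [0.11,0.096,0]
    - [0.124,0.1086,0]
    - [0.124,0.1086,0]
  turn: [-0.11,-0.22,-0.33,-0.44,-0.55,-0.66,-0.765,-0.765]

```text
time_s: 17.95
tool_pos: [528.2, -26.5, 74.3]
ee_rot: [-2.261, -2.172, -0.006]
wrist_force: [-0.5, -0.7, -0.9]
width: 0.175
```

Run:
```python
from h import *
move([524.7,-24,26.5])
```

```text
t 17.95 pos [528.2 -26.5  74.3] yaw_y -0.039969600915107706 F [-0.5 -0.7 -0.9] w 0.17547046446210807
shift m [ 0.002  -0.0035  0.0478]
```

>>> jog_arm:
  hand: [0,0,0,0,0,0]
  xyz:
    - [0.002,-0.0035,0.02]
    - [0.002,-0.0035,0.035]
    - [0.002,-0.0035,0.043]
    - [0.002,-0.0035,0.047]
    - [0.002,-0.0035,0.0475]
    - [0.002,-0.0035,0.0475]
  turn: [0,0,0,0,0,0]

```text
time_s: 18.45
tool_pos: [524.7, -24.2, 27.2]
ee_rot: [-2.262, -2.171, -0.006]
wrist_force: [0.6, 0.7, -1.0]
width: 0.176
```

Run:
```python
from h import *
move([524.7,-24,26.5])
i2,d2=snap("top");i1,d=snap("scene")
A=cv2.resize(i2[210:290,220:300],None,fx=5,fy=5,interpolation=cv2.INTER_CUBIC)
B=cv2.resize(i1[185:265,210:290],None,fx=5,fy=5,interpolation=cv2.INTER_CUBIC)
cv2.imwrite("pics/pr3.png",np.hstack([A,B]));np.savez("pr3.npz",d=d)
```

```text
t 18.45 pos [524.7 -24.2  27.2] yaw_y -0.040748533729984236 F [ 0.6  0.7 -1. ] w 0.17558116054951592
shift m [ 0.0002 -0.      0.0007]
```

View pics/pr3.png

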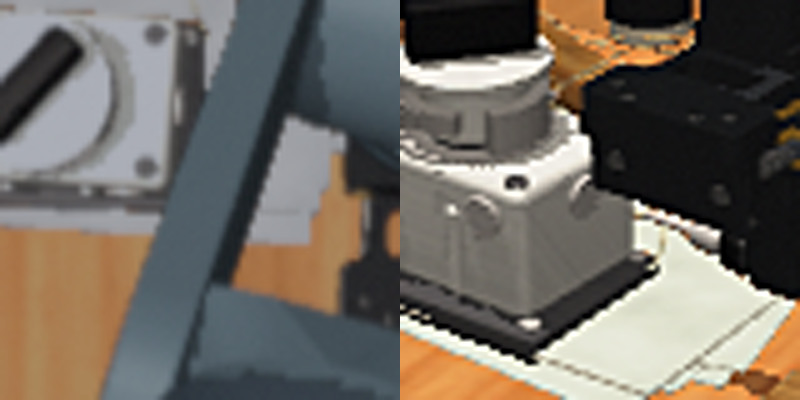

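Run:
```python
from h import *
for p in([528,54.5,60],[527,25,60],[529.4,80,60]):
    q=proj("scene",p);print(p,q.round(1),((q-[210,185])*5+[400,0]).round(0))
d=np.load("pr3.npz")["d"]
for uv in((257,227),(258,228),(260,228),(264,230),(268,232),(271,232)): print(uv,atd("scene",*uv,d[uv[1],uv[0]]).round(0))
```

```text
[528, 54.5, 60] [257.4 227.9] [637. 215.]
[527, 25, 60] [269.2 231.9] [696. 234.]
[529.4, 80, 60] [247.6 224.5] [588. 198.]
(257, 227) [525.  53.  64.]
(258, 228) [525.  51.  62.]
(260, 228) [525.  46.  64.]
(264, 230) [525.  36.  62.]
(268, 232) [520.  23.  63.]
(271, 232) [520.  16.  65.]
```

Prediction, depth and picture agree on the tip at about (525,53,61), in line with the end pad. Approaching.

>>> jog_arm:
  hand: [0,0,0,0,0,0,0,0]
  xyz:
    - [0.008,0,0]
    - [0.015,0,0]
    - [0.02,0,0]
    - [0.022,0,0]
    - [0.024,0,0]
    - [0.025,0,0]
    - [0.026,0,0]
    - [0.026,0,0]
  turn: [0,0,0,0,0,0,0,0]

```text
time_s: 19.22
tool_pos: [526.4, 1.6, 27.9]
ee_rot: [-2.262, -2.173, -0.007]
wrist_force: [0.0, -0.8, -1.5]
width: 0.176
```

```bash
python3 fo.py
```

```text
[ 2.5000e-01 -1.1100e+00 -1.2600e+00 -2.5000e-01  1.2000e-01 -2.0000e-02
  5.2635e+02  1.4400e+00  2.7870e+01]
[[0.4, -1.6], [0.2, -0.3], [0.0, -1.5], [0.4, -1.0]] 19.4167
```

>>> jog_arm:
  hand: [0,0,0,0,0,0,0,0]
  xyz:
    - [0.001,0,0.001]
    - [0.002,0,0.001]
    - [0.002,0,0.001]
    - [0.002,0,0.001]
    - [0.002,0,0.001]
    - [0.002,0,0.001]
    - [0.002,0,0.001]
    - [0.002,0,0.001]
  turn: [0,0,0,0,0,0,0,0]

```text
time_s: 20.08
tool_pos: [526.5, 3.4, 26.9]
ee_rot: [-2.263, -2.172, -0.007]
wrist_force: [-0.2, -1.7, -0.3]
width: 0.178
```

```bash
python3 fo.py
```

```text
[ 1.3000e-01 -2.1000e+00 -9.3000e-01 -3.2000e-01  1.0000e-02 -4.0000e-02
  5.2649e+02  3.3900e+00  2.6910e+01]
[[0.2, -2.8], [0.2, -1.4], [-0.5, -1.8], [0.7, -2.4]] 20.2833
```

2.1 N on the end pad, held for over a second. Retreating and heading to the tray.

>>> jog_arm:
  hand: [0,0,0,0,0,0,0,0]
  xyz:
    - [0,0,0]
    - [-0.01,0,0]
    - [-0.03,0,-0.01]
    - [-0.05,0,-0.03]
    - [-0.07,0.02,-0.05]
    - [-0.085,0.04,-0.05]
    - [-0.1,0.06,-0.05]
    - [-0.1,0.06,-0.05]
  turn: [0,0,0,0.1,0.2,0.32,0.44,0.56]

```text
time_s: 20.95
tool_pos: [585.8, -103.2, 77.4]
ee_rot: [-2.783, -1.452, -0.009]
wrist_force: [-0.9, 0.6, -1.4]
width: 0.174
```

>>> jog_arm:
  hand: [0,0,0,0,0,0,0,0]
  xyz:
    - [0,0,0]
    - [0,0,0]
    - [0,0,0]
    - [0,0,0]
    - [0,0,0]
    - [0,0,0]
    - [0,0,0]
    - [0,0,0]
  turn: [0.12,0.24,0.36,0.48,0.6,0.72,0.84,0.9]

```text
time_s: 21.62
tool_pos: [585.3, -103.5, 77.0]
ee_rot: [-3.135, -0.087, -0.005]
wrist_force: [-0.5, -0.6, -1.5]
width: 0.176
```

Run:
```python
from h import *
move([595.4,-94.1,30])
for z in(20,25):
  print(z,[atz("top",310+(u-450)/3.3,150+v/3.3,z)[:2].round(0).tolist() for u,v in((507,242),(575,237),(640,233),(705,229),(762,226),(495,77),(563,73),(628,70),(693,66),(748,64))])
```

```text
t 21.6167 pos [ 585.3 -103.5   77. ] yaw_y -1.51514817984569 F [-0.5 -0.6 -1.5] w 0.17643444743840844
shift m [ 0.0104 -0.0086  0.0471]
20 [[551.0, -77.0], [554.0, -124.0], [557.0, -169.0], [560.0, -214.0], [562.0, -254.0], [667.0, -70.0], [670.0, -117.0], [672.0, -163.0], [675.0, -209.0], [677.0, -248.0]]
25 [[550.0, -76.0], [554.0, -123.0], [556.0, -168.0], [559.0, -213.0], [561.0, -253.0], [666.0, -69.0], [669.0, -117.0], [671.0, -162.0], [674.0, -208.0], [675.0, -247.0]]
```

Rib positions confirm the tray frame: middle rib at (613,-166), yaw 0.055. Lowering the probe into the wide slot.

>>> jog_arm:
  hand: [0,0,0,0,0,0,0,0]
  xyz:
    - [0.0104,-0.0086,0.01]
    - [0.0104,-0.0086,0.03]
    - [0.0104,-0.0086,0.05]
    - [0.0104,-0.0086,0.07]
    - [0.0104,-0.0086,0.083]
    - [0.0104,-0.0086,0.091]
    - [0.0104,-0.0086,0.095]
    - [0.0104,-0.0086,0.095]
  turn: [0,0,0,0,0,0,0,0]

```text
time_s: 22.28
tool_pos: [595.1, -93.9, -18.5]
ee_rot: [-3.134, -0.087, -0.004]
wrist_force: [-0.2, -0.0, -0.7]
width: 0.176
```

Run:
```python
from h import *
move([595.4,-94.1,-20])
```

```text
t 22.2833 pos [595.1 -93.9 -18.5] yaw_y -1.5153264505356672 F [-0.2 -0.  -0.7] w 0.17648996555136875
shift m [0.0003 0.0002 0.0015]
```

>>> jog_arm:
  hand: [0,0,25,50,50,50,50,50]
  xyz:
    - [0,0,0.001]
    - [0,0,0.001]
    - [0,0,0.001]
    - [0,0,0.001]
    - [0,0,0.001]
    - [0,0,0.001]
    - [0,0,-0.02]
    - [0,0,-0.05]
  turn: [0,0,0,0,0,0,0,0]

```text
time_s: 22.95
tool_pos: [592.2, -93.2, 29.0]
ee_rot: [-3.132, -0.087, 0.006]
wrist_force: [0.1, 0.3, 1.3]
width: 0.501
```

>>> jog_arm:
  hand: [50,50,50,50,50,50,50,50]
  xyz:
    - [-0.01,-0.01,-0.04]
    - [-0.03,-0.04,-0.08]
    - [-0.06,-0.08,-0.1]
    - [-0.08,-0.11,-0.1]
    - [-0.1,-0.145,-0.1]
    - [-0.12,-0.18,-0.1]
    - [-0.14,-0.21,-0.1]
    - [-0.15,-0.24,-0.1]
  turn: [0,0,0,0,0,0,0,0]

```text
time_s: 23.62
tool_pos: [427.4, 138.5, 131.9]
ee_rot: [-3.132, -0.086, 0.006]
wrist_force: [0.5, -0.1, 0.5]
width: 0.501
```

Run:
```python
from h import *
i1,d=snap("scene");i2,d2=snap("top")
A=cv2.resize(i2[150:245,255:420],None,fx=4,fy=4,interpolation=cv2.INTER_CUBIC)
C=cv2.resize(i2[260:325,160:220],None,fx=4,fy=4,interpolation=cv2.INTER_CUBIC)
o=np.zeros((640,660,3),np.uint8);o[:380,:660]=A;o[380:640,:240]=C
B=cv2.resize(i1[205:270,290:390],None,fx=4,fy=4);o[380:640,250:650]=B
cv2.imwrite("pics/tr.png",o[:600]);move([0,0,0])
```

```text
t 23.7167 pos [426.7 141.3 131.8] yaw_y -1.509639495365299 F [0.4 0.8 0. ] w 0.5008933546254131
shift m [-0.434   0.1162  0.1324]
```

View pics/tr.png

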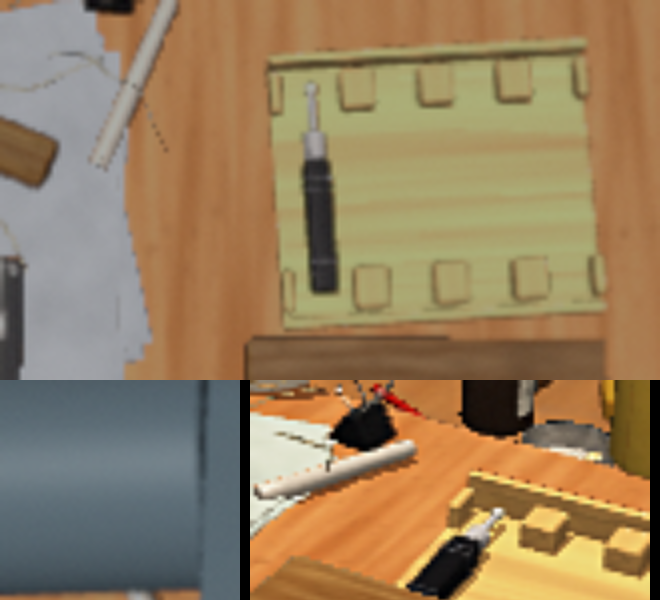

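The probe lies flat in the wide slot, tip at (312,88) towards the tall wall. Punch B is unmoved, its near end at (100,163). The arm hides punch A from above, so I'll check it numerically in the scene image.

Run:
```python
from h import *
z=np.load("first.npz");b=z["b"];i,d=snap("scene");t,_=snap("top")
ends=[[426,265.3,7],[331.5,216,7]]
print([proj("scene",e).round(0) for e in ends])
D=np.abs(i.astype(int)-b).max(2)
for s in np.linspace(0,1,9):
    e=np.array(ends[0])*(1-s)+np.array(ends[1])*s;u,v=proj("scene",e).round().astype(int)
    print(round(s,2),(u,v),i[v,u],b[v,u],int(D[v-2:v+3,u-2:u+3].mean()))
move([378.7,240.7,60])
```

```text
[array([149., 243.]), array([130., 271.])]
0.0 (np.int64(149), np.int64(243)) [ 67 102 160] [ 58  89 142] 18
0.12 (np.int64(147), np.int64(247)) [64 74 80] [57 65 71] 15
0.25 (np.int64(145), np.int64(250)) [82 90 95] [73 80 85] 14
0.38 (np.int64(142), np.int64(253)) [134 153 167] [118 135 149] 15
0.5 (np.int64(140), np.int64(256)) [137 156 170] [124 141 153] 15
0.62 (np.int64(138), np.int64(260)) [106 121 131] [ 94 107 118] 14
0.75 (np.int64(135), np.int64(263)) [148 168 184] [131 150 164] 16
0.88 (np.int64(133), np.int64(267)) [130 149 161] [116 133 145] 15
1.0 (np.int64(130), np.int64(271)) [ 92 105 114] [ 82  93 102] 13
t 23.8167 pos [429.6 138.  132.1] yaw_y -1.5124755794632887 F [-0.7 -0.2 -0. ] w 0.501433680540525
shift m [-0.0447 -0.1049  0.073 ]
```

>>> jog_arm:
  hand: [50,50,50,50,50,50,50,50]
  xyz:
    - [-0.015,-0.035,0.02]
    - [-0.03,-0.07,0.04]
    - [-0.0447,-0.1049,0.06]
    - [-0.0447,-0.1049,0.073]
    - [-0.0447,-0.1049,0.073]
    - [-0.0447,-0.1049,0.073]
    - [-0.0447,-0.1049,0.073]
    - [-0.0447,-0.1049,0.073]
  turn: [-0.1,-0.2,-0.3,-0.4225,-0.4225,-0.4225,-0.4225,-0.4225]

```text
time_s: 24.48
tool_pos: [380.8, 239.7, 61.2]
ee_rot: [-3.045, -0.739, -0.003]
wrist_force: [0.1, 0.2, 0.1]
width: 0.499
```

Run:
```python
from h import *
move([378.7,240.7,-27])
```

```text
t 24.4833 pos [380.8 239.7  61.2] yaw_y -1.0947351233586344 F [0.1 0.2 0.1] w 0.4987948491675245
shift m [-0.0017 -0.0011  0.0882]
```

>>> jog_arm:
  hand: [50,50,50,50,50,50,50,50]
  xyz:
    - [-0.0017,-0.0011,0.02]
    - [-0.0017,-0.0011,0.04]
    - [-0.0017,-0.0011,0.06]
    - [-0.0017,-0.0011,0.075]
    - [-0.0017,-0.0011,0.083]
    - [-0.0017,-0.0011,0.087]
    - [-0.0017,-0.0011,0.088]
    - [-0.0017,-0.0011,0.088]
  turn: [0,0,0,0,0,0,0,0]

```text
time_s: 25.15
tool_pos: [379.6, 240.6, -26.1]
ee_rot: [-3.045, -0.737, -0.004]
wrist_force: [1.1, 0.2, 0.2]
width: 0.504
```

>>> jog_arm:
  hand: [0,0,0,0,0,0,0,0]
  xyz:
    - [0,0,0]
    - [0,0,0]
    - [0,0,0]
    - [0,0,0]
    - [0,0,0]
    - [0,0,0]
    - [0,0,0]
    - [0,0,0]
  turn: [0,0,0,0,0,0,0,0]

```text
time_s: 25.82
tool_pos: [379.9, 240.7, -25.8]
ee_rot: [-3.045, -0.737, -0.005]
wrist_force: [-1.1, -0.1, 5.3]
width: 0.149
```

>>> jog_arm:
  hand: [0,0,0,0,0]
  xyz:
    - [0,0,-0.02]
    - [0,0,-0.05]
    - [0,0,-0.09]
    - [0,0,-0.12]
    - [0,0,-0.12]
  turn: [0,0,0,0,0]

```text
time_s: 26.23
tool_pos: [383.9, 241.0, 100.0]
ee_rot: [-3.045, -0.738, -0.021]
wrist_force: [1.3, 0.6, -0.1]
width: 0.146
```

Run:
```python
from h import *
move([613.1,-143.2,90])
```

```text
t 26.2333 pos [383.9 241.  100. ] yaw_y -1.0953622963816527 F [ 1.3  0.6 -0.1] w 0.1460375118521633
shift m [0.0278 0.4466 0.0079]
```

Punch A is held. Routing clear of the clamp to slot 1.

>>> jog_arm:
  hand: [0,0,0,0,0,0,0,0]
  xyz:
    - [-0.017,0.033,-0.01]
    - [-0.034,0.066,-0.015]
    - [-0.051,0.099,-0.015]
    - [-0.068,0.132,-0.015]
    - [-0.085,0.165,-0.015]
    - [-0.102,0.198,-0.015]
    - [-0.119,0.231,-0.015]
    - [-0.119,0.231,-0.015]
  turn: [0.05,0.1,0.16,0.22,0.28,0.34,0.42,0.42]

```text
time_s: 26.9
tool_pos: [383.8, -24.7, 111.7]
ee_rot: [-3.132, -0.07, -0.019]
wrist_force: [0.1, -0.3, 0.4]
width: 0.147
```

Run:
```python
from h import *
move([613.1,-143.2,60])
```

```text
t 26.9 pos [383.8 -24.7 111.7] yaw_y -1.526100674051038 F [ 0.1 -0.3  0.4] w 0.1473424542970948
shift m [0.2231 0.1291 0.0532]
```

>>> jog_arm:
  hand: [0,0,0,0,0,0,0,0]
  xyz:
    - [0.032,0.018,0]
    - [0.064,0.037,0]
    - [0.096,0.055,0]
    - [0.128,0.074,0]
    - [0.16,0.092,0]
    - [0.192,0.111,0.01]
    - [0.2231,0.1291,0.03]
    - [0.2231,0.1291,0.053]
  turn: [-0.01,-0.01,-0.01,-0.01,-0.01,-0.01,-0.01,-0.01]

```text
time_s: 27.57
tool_pos: [619.1, -146.2, 59.8]
ee_rot: [-3.134, -0.085, -0.028]
wrist_force: [-0.7, 1.0, 0.6]
width: 0.147
```

Run:
```python
from h import *
snap("top");move([613.1,-143.2,-20]);print(monitor.get_obs()["ee_rot"])
```

```text
t 27.6167 pos [ 612.4 -142.8   53.1] yaw_y -1.5164563192939995 F [-3.1  1.  -4.3] w 0.14722399002293307
shift m [0.0002 0.0013 0.0731]
[-3.12864313 -0.08496412 -0.01019786]
```

>>> jog_arm:
  hand: [0,0,0,0,0,0,0,0]
  xyz:
    - [0,0.0005,0.015]
    - [0,0.0005,0.03]
    - [0,0.0005,0.045]
    - [0,0.0005,0.06]
    - [0,0.0005,0.068]
    - [0,0.0005,0.073]
    - [0,0.0005,0.073]
    - [0,0.0005,0.073]
  turn: [0,0,0,0,0,0,0,0]

```text
time_s: 28.28
tool_pos: [613.2, -142.2, -19.4]
ee_rot: [-3.129, -0.086, -0.011]
wrist_force: [-0.6, -0.7, -0.1]
width: 0.149
```

Run:
```python
from h import *
move([613.1,-143.2,-20])
```

```text
t 28.2833 pos [ 613.2 -142.2  -19.4] yaw_y -1.5159704056497412 F [-0.6 -0.7 -0.1] w 0.14930250917686957
shift m [-0.0001  0.001   0.0005]
```

>>> jog_arm:
  hand: [0,0,25,40,40,40,40,40]
  xyz:
    - [0,0,0.0008]
    - [0,0,0.0008]
    - [0,0,0.0008]
    - [0,0,0.0008]
    - [0,0,0.0008]
    - [0,0,-0.02]
    - [0,0,-0.05]
    - [0,0,-0.09]
  turn: [0,0,0,0,0,0,0,0]

```text
time_s: 28.95
tool_pos: [610.0, -142.3, 68.4]
ee_rot: [-3.126, -0.085, -0.002]
wrist_force: [0.8, -0.1, 0.0]
width: 0.395
```

>>> jog_arm:
  hand: [50,50,50,50,50,50,50,50]
  xyz:
    - [-0.01,0,-0.02]
    - [-0.02,-0.01,-0.05]
    - [-0.04,-0.03,-0.06]
    - [-0.06,-0.06,-0.06]
    - [-0.06,-0.08,-0.06]
    - [-0.06,-0.1,-0.06]
    - [-0.06,-0.12,-0.06]
    - [-0.06,-0.14,-0.06]
  turn: [-0.12,-0.24,-0.36,-0.48,-0.6,-0.72,-0.84,-0.96]

```text
time_s: 29.62
tool_pos: [542.3, -5.8, 130.7]
ee_rot: [-2.731, -1.528, -0.013]
wrist_force: [0.4, -0.1, 0.2]
width: 0.5
```

Run:
```python
from h import *
a,d=snap("top");b,_=snap("scene")
cv2.imwrite("pics/now_top.png",a);cv2.imwrite("pics/now_sc.png",b)
z=np.load("first.npz");D=z["d"];K,k,R,t=cal("top")
v,u=np.mgrid[0:420,0:560];p=cv2.undistortPoints(np.stack([u,v],-1).reshape(-1,1,2).astype(float),K,np.array([k,0,0,0.])).reshape(420,560,2)
X=np.concatenate([p*D[...,None],D[...,None]],2);W=(X-t)@R
c=np.array([678.1,11.1]);y=np.array([np.cos(1.163),np.sin(1.163)]);x=np.array([-y[1],y[0]])
q=W[...,:2]-c;m=(np.abs(q@y)<125)&(np.abs(q@x)<65)&(W[...,2]>20)&(D>0)
P=W[m];print(len(P));
for r in P[::max(1,len(P)//25)]: print(r.round(0),((r[:2]-c)@y).round(0),((r[:2]-c)@x).round(0))
# punch B check
za=z["a"];
for s in np.linspace(-.1,1.1,13):
    e=np.array([728.3,-10.6,7])*(1-s)+np.array([628,32.7,7])*s;i,j=proj("scene",e).round().astype(int);print(round(s,2),b[j,i],z["b"][j,i])
move([678,11,60])
```

```text
583
[783.  94.  80.] 118.0 -63.0
[769.  96.  81.] 114.0 -49.0
[765. 100.  70.] 116.0 -45.0
[763. 100.  63.] 115.0 -42.0
[763. 102.  47.] 117.0 -42.0
[753. 114.  58.] 124.0 -28.0
[756. 113.  27.] 124.0 -31.0
[744. 104.  25.] 111.0 -24.0
[730.  42.  37.] 49.0 -36.0
[723.  29.  21.] 34.0 -34.0
[704. 110.  22.] 101.0 16.0
[ 690. -103.   28.] -100.0 -56.0
[687. -93.  26.] -92.0 -50.0
[686. -75.  23.] -76.0 -42.0
[676.  46.  47.] 31.0 16.0
[671.  55.  47.] 38.0 24.0
[669. 145.  38.] 119.0 61.0
[667. 136.  35.] 110.0 59.0
[666. 125.  32.] 99.0 57.0
[659. 121.  40.] 94.0 61.0
[660. -68.  22.] -80.0 -15.0
[653.  94.  34.] 67.0 56.0
[650.  81.  26.] 54.0 53.0
[642.  90.  35.] 58.0 65.0
[636.  76.  38.] 43.0 64.0
[632.  58.  34.] 25.0 61.0
-0.1 [ 66 134 215] [ 60 123 200]
0.0 [112 123 129] [102 114 120]
0.1 [114 131 141] [104 120 129]
0.2 [135 154 168] [122 140 153]
0.3 [149 171 186] [136 157 170]
0.4 [ 98 110 120] [ 90 102 110]
0.5 [107 125 136] [ 99 115 124]
0.6 [130 147 161] [119 135 149]
0.7 [142 162 177] [130 150 163]
0.8 [107 123 135] [ 99 113 125]
0.9 [120 140 154] [109 127 141]
1.0 [54 66 76] [47 56 68]
1.1 [200 221 219] [186 207 205]
t 29.7167 pos [542.   -4.3 130.5] yaw_y -0.5509068719206572 F [-0.4  0.1 -0.1] w 0.5051107330705634
shift m [0.0832 0.1084 0.0709]
```

Punch B has not moved: same pixel pattern, scaled by exposure. The point cloud shows enough clearance for the gripper body. Continuing to punch B.

>>> jog_arm:
  hand: [40,40,40,40,40,40,40,40]
  xyz:
    - [0.01,0.013,0]
    - [0.02,0.026,0]
    - [0.03,0.04,0]
    - [0.04,0.054,0]
    - [0.05,0.067,0]
    - [0.06,0.08,0]
    - [0.07,0.095,0]
    - [0.0832,0.1084,0]
  turn: [-0.12,-0.24,-0.36,-0.48,-0.6,-0.72,-0.84,-0.96]

```text
time_s: 30.38
tool_pos: [678.8, 8.4, 130.6]
ee_rot: [-1.717, -2.622, -0.02]
wrist_force: [-0.4, 0.6, -0.1]
width: 0.403
```

>>> jog_arm:
  hand: [40,40,40,40,40,40,40,40]
  xyz:
    - [0,0,0]
    - [0,0,0.01]
    - [0,0,0.02]
    - [0,0,0.03]
    - [0,0,0.04]
    - [0,0,0.05]
    - [0,0,0.05]
    - [0,0,0.05]
  turn: [-0.12,-0.24,-0.36,-0.48,-0.6,-0.72,-0.75,-0.75]

```text
time_s: 31.05
tool_pos: [678.3, 8.1, 79.4]
ee_rot: [-0.641, -3.071, -0.022]
wrist_force: [-0.2, 0.4, 0.1]
width: 0.403
```

Run:
```python
from h import *
move([678.6,11.3,-26])
```

```text
t 31.05 pos [678.3   8.1  79.4] yaw_y 1.1591222009112419 F [-0.2  0.4  0.1] w 0.4025744232085413
shift m [0.0002 0.0017 0.1055]
```

>>> jog_arm:
  hand: [40,40,40,40,40,40,40,40]
  xyz:
    - [0,0.0017,0.025]
    - [0,0.0017,0.05]
    - [0,0.0017,0.07]
    - [0,0.0017,0.085]
    - [0,0.0017,0.096]
    - [0,0.0017,0.103]
    - [0,0.0017,0.105]
    - [0,0.0017,0.105]
  turn: [0,0,0,0,0,0,0,0]

```text
time_s: 31.72
tool_pos: [679.1, 11.1, -25.4]
ee_rot: [-0.642, -3.071, -0.022]
wrist_force: [-0.1, -0.5, 0.8]
width: 0.4
```

>>> jog_arm:
  hand: [0,0,0,0,0,0,0]
  xyz:
    - [0,0,0]
    - [0,0,0]
    - [0,0,0]
    - [0,0,0]
    - [0,0,0]
    - [0,0,0]
    - [0,0,0]
  turn: [0,0,0,0,0,0,0]

```text
time_s: 32.3
tool_pos: [679.8, 11.0, -24.4]
ee_rot: [-0.642, -3.073, -0.022]
wrist_force: [-0.1, 0.8, 6.5]
width: 0.146
```

>>> jog_arm:
  hand: [0,0,0,0,0,0]
  xyz:
    - [0,0,-0.015]
    - [0,0,-0.04]
    - [0,0,-0.07]
    - [0,0,-0.1]
    - [0,0,-0.13]
    - [0,0,-0.13]
  turn: [0,0,0,0,0,0]

```text
time_s: 32.8
tool_pos: [684.1, 8.5, 114.3]
ee_rot: [0.641, 3.066, 0.023]
wrist_force: [0.8, -0.2, -0.1]
width: 0.144
```

Run:
```python
from h import *
move([618.2,-235.1,100])
```

```text
t 32.8 pos [684.1   8.5 114.3] yaw_y 1.158940316940021 F [ 0.8 -0.2 -0.1] w 0.14433665633367526
shift m [-0.037  -0.2498  0.0105]
```

Punch B is held. Carrying it to slot 3 with a 2.675 rad turn.

>>> jog_arm:
  hand: [0,0,0,0,0,0,0,0]
  xyz:
    - [-0.008,-0.031,0]
    - [-0.015,-0.062,0]
    - [-0.02,-0.093,0]
    - [-0.025,-0.125,0]
    - [-0.03,-0.156,0]
    - [-0.035,-0.187,0]
    - [-0.037,-0.218,0]
    - [-0.037,-0.2498,0]
  turn: [0.12,0.24,0.36,0.48,0.6,0.72,0.84,0.96]

```text
time_s: 33.47
tool_pos: [617.2, -236.5, 110.4]
ee_rot: [1.996, 2.424, 0.027]
wrist_force: [0.5, -0.6, -0.1]
width: 0.145
```

>>> jog_arm:
  hand: [0,0,0,0,0,0,0,0]
  xyz:
    - [0,0,0]
    - [0,0,0]
    - [0,0,0]
    - [0,0,0]
    - [0,0,0]
    - [0,0,0]
    - [0,0,0]
    - [0,0,0]
  turn: [0.12,0.24,0.36,0.48,0.6,0.72,0.84,0.96]

```text
time_s: 34.13
tool_pos: [616.8, -236.2, 110.2]
ee_rot: [-2.888, -1.217, -0.024]
wrist_force: [0.3, 0.5, -0.2]
width: 0.143
```

>>> jog_arm:
  hand: [0,0,0,0,0,0,0,0]
  xyz:
    - [0,0,0]
    - [0,0,0]
    - [0,0,0]
    - [0,0,0]
    - [0,0,0]
    - [0,0,0]
    - [0,0,0]
    - [0,0,0]
  turn: [0.12,0.24,0.36,0.48,0.6,0.7,0.75,0.75]

```text
time_s: 34.8
tool_pos: [616.4, -236.1, 110.1]
ee_rot: [-3.128, -0.072, -0.017]
wrist_force: [0.4, -0.0, 0.0]
width: 0.145
```

Run:
```python
from h import *
move([618.2,-235.1,40])
```

```text
t 34.8 pos [ 616.4 -236.1  110.1] yaw_y -1.5248144095306206 F [ 0.4 -0.   0. ] w 0.14496134280627965
shift m [0.0011 0.     0.0701]
```

>>> jog_arm:
  hand: [0,0,0,0,0,0,0]
  xyz:
    - [0.001,0,0.025]
    - [0.001,0,0.05]
    - [0.001,0,0.07]
    - [0.001,0,0.085]
    - [0.001,0,0.095]
    - [0.001,0,0.095]
    - [0.001,0,0.095]
  turn: [-0.009,-0.009,-0.009,-0.009,-0.009,-0.009,-0.009]

```text
time_s: 35.38
tool_pos: [618.4, -234.8, 15.1]
ee_rot: [-3.127, -0.087, -0.016]
wrist_force: [-0.1, 0.1, -0.6]
width: 0.148
```

Run:
```python
from h import *
move([618.2,-235.1,-18.5])
```

```text
t 35.3833 pos [ 618.4 -234.8   15.1] yaw_y -1.5152587552810837 F [-0.1  0.1 -0.6] w 0.14768051898395185
shift m [-0.0006  0.0008  0.0336]
```

>>> jog_arm:
  hand: [0,0,0,0,0,0]
  xyz:
    - [0,0.0005,0.012]
    - [0,0.0005,0.024]
    - [0,0.0005,0.031]
    - [0,0.0005,0.0345]
    - [0,0.0005,0.0345]
    - [0,0.0005,0.0345]
  turn: [0,0,0,0,0,0]

```text
time_s: 35.88
tool_pos: [618.7, -234.7, -19.4]
ee_rot: [-3.127, -0.087, -0.016]
wrist_force: [-1.4, 1.8, 1.9]
width: 0.149
```

>>> jog_arm:
  hand: [15,25,40,40,40,40,40,40]
  xyz:
    - [0,0,0]
    - [0,0,0]
    - [0,0,0]
    - [0,0,0]
    - [0,0,0]
    - [0,0,-0.02]
    - [0,0,-0.05]
    - [0,0,-0.09]
  turn: [0,0,0,0,0,0,0,0]

```text
time_s: 36.55
tool_pos: [615.4, -234.5, 68.0]
ee_rot: [-3.123, -0.087, -0.007]
wrist_force: [0.6, -1.1, 0.3]
width: 0.402
```

>>> jog_arm:
  hand: [40,40,40,40,40,40,40,40]
  xyz:
    - [-0.01,0,-0.04]
    - [-0.04,0,-0.07]
    - [-0.08,0,-0.1]
    - [-0.12,0,-0.12]
    - [-0.16,0,-0.12]
    - [-0.2,0,-0.12]
    - [-0.23,0,-0.12]
    - [-0.25,0,-0.12]
  turn: [0,0,0,0,0,0,0,0]

```text
time_s: 37.22
tool_pos: [362.3, -249.9, 186.7]
ee_rot: [-3.124, -0.086, -0.006]
wrist_force: [-0.3, -0.6, -0.1]
width: 0.397
```

Run:
```python
from h import *
move([0,0,0])
a,d=snap("top");b,e=snap("scene")
o=np.zeros((600,800,3),np.uint8)
A=cv2.resize(a[140:250,180:420],None,fx=3.3,fy=3.3,interpolation=cv2.INTER_CUBIC);o[:363,:792]=A
B=cv2.resize(b[205:305,320:450],None,fx=2.3,fy=2.3);o[365:595,:299]=B
C=cv2.resize(a[250:328,130:300],None,fx=2.9,fy=2.9);o[365:591,302:795]=C
cv2.imwrite("pics/end.png",o);np.savez("end.npz",a=a,d=d,b=b,e=e)
```

```text
t 37.2167 pos [ 362.3 -249.9  186.7] yaw_y -1.5160249740927128 F [-0.3 -0.6 -0.1] w 0.397263355790166
shift m [-0.3488 -0.2663  0.1898]
```

View pics/end.png

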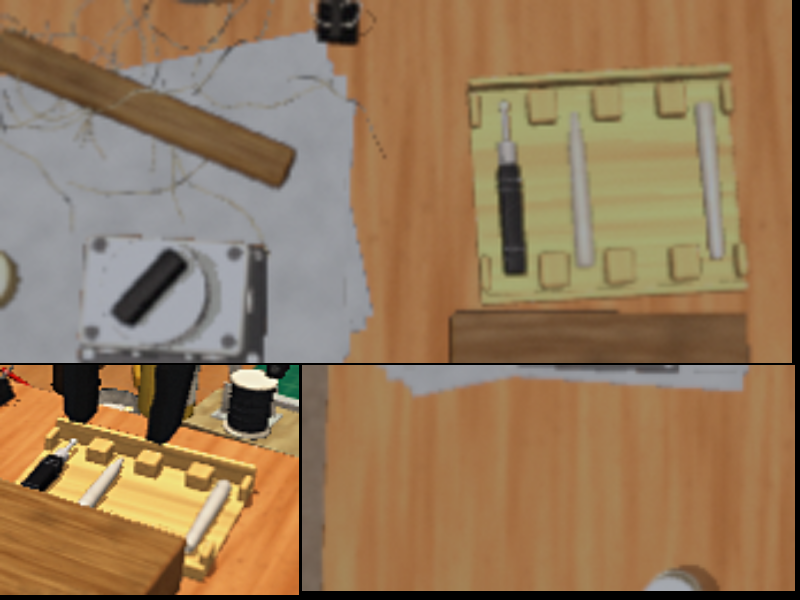

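Final view: the probe and the slot-1 punch look right, with the narrow tip at (576,115). The slot-3 punch seems wider at its far end (706,100), so I'll measure its taper.

Run:
```python
from h import *
z=np.load("end.npz");a=z["a"].astype(int)
sat=a.max(2)-a.min(2)
for n,(p,q) in dict(s1=((576,113),(586,267)),s3=((706,100),(719,258))).items():
    p=np.array(p)/3.3+[180,140];q=np.array(q)/3.3+[180,140];u=(q-p)/np.linalg.norm(q-p);w=np.array([-u[1],u[0]])
    print(n,atz("top",*p,12).round(0),atz("top",*q,12).round(0))
    img=sat.astype(np.float32)
    for s in(-.03,.03,.1,.2,.3,.5,.7,.8,.9,.97,1.03):
        c=p+s*(q-p);l=[float(cv2.getRectSubPix(img,(1,1),tuple(map(float,c+k*w)))[0,0]) for k in np.arange(-7,7.1,.25)]
        base=np.median(l[:8]+l[-8:]);print(s,"w",round(sum(max(0,base-x) for x in l)*.25/60,2),end=" ")
    print()
b=z["b"];cv2.imwrite("pics/end2.png",np.hstack([cv2.resize(z["a"][160:230,315:410],None,fx=4.2,fy=5,interpolation=cv2.INTER_CUBIC),cv2.resize(b[235:290,340:435],None,fx=4,fy=350/55,interpolation=cv2.INTER_CUBIC)]))
```

```text
s1 [ 667. -142.   12.] [ 557. -147.   12.]
-0.03 w 1.87 0.03 w 1.86 0.1 w 2.25 0.2 w 4.09 0.3 w 4.62 0.5 w 3.95 0.7 w 4.23 0.8 w 4.35 0.9 w 5.05 0.97 w 3.95 1.03 w 0.65 
s3 [ 676. -235.   12.] [ 564. -240.   12.]
-0.03 w 1.26 0.03 w 4.86 0.1 w 4.0 0.2 w 4.7 0.3 w 5.89 0.5 w 4.31 0.7 w 3.71 0.8 w 3.94 0.9 w 3.99 0.97 w 3.89 1.03 w 0.58
```

View pics/end2.png

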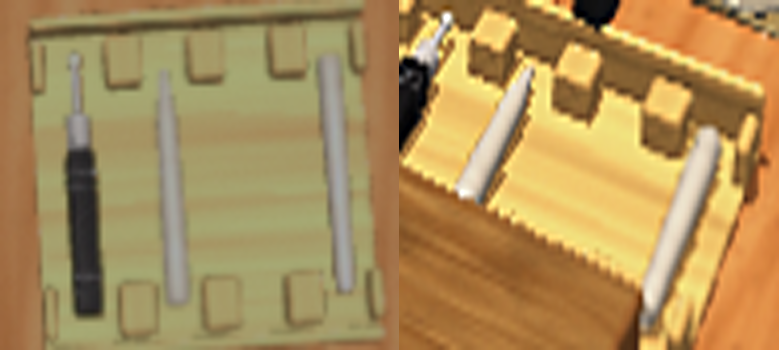

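The slot-3 punch is reversed: its blunt end is at the far wall, (330,60), and the narrow end is near, (345,290). I misread its taper at the start, so I'll pick it up, turn it half round and put it back.

>>> jog_arm:
  hand: [40,40,40,40,40,40,40,40]
  xyz:
    - [0.036,0,0]
    - [0.072,0,0]
    - [0.108,0,0.005]
    - [0.144,0,0.01]
    - [0.18,0,0.025]
    - [0.216,0,0.04]
    - [0.25,0,0.06]
    - [0.257,0,0.08]
  turn: [0,0,0,0,0,0,0,0]

```text
time_s: 37.98
tool_pos: [625.5, -234.5, 106.9]
ee_rot: [-3.125, -0.086, -0.012]
wrist_force: [-0.5, -1.2, 0.3]
width: 0.401
```

>>> jog_arm:
  hand: [40,40,40,40]
  xyz:
    - [0,0,0.01]
    - [0,0,0.03]
    - [0,0,0.04]
    - [0,0,0.04]
  turn: [0,0,0,0]

```text
time_s: 38.32
tool_pos: [623.8, -232.5, 63.8]
ee_rot: [-3.122, -0.086, -0.005]
wrist_force: [-0.0, 0.4, -0.6]
width: 0.404
```

Run:
```python
from h import *
move([619,-234.7,-19.5])
```

```text
t 38.3167 pos [ 623.8 -232.5   63.8] yaw_y -1.5158090150996668 F [-0.   0.4 -0.6] w 0.4043131948337736
shift m [-0.0053  0.0035  0.0832]
```

>>> jog_arm:
  hand: [40,40,40,40,40,40,40,40]
  xyz:
    - [-0.0053,0.0035,0.015]
    - [-0.0053,0.0035,0.03]
    - [-0.0053,0.0035,0.045]
    - [-0.0053,0.0035,0.06]
    - [-0.0053,0.0035,0.073]
    - [-0.0053,0.0035,0.081]
    - [-0.0053,0.0035,0.083]
    - [-0.0053,0.0035,0.083]
  turn: [0,0,0,0,0,0,0,0]

```text
time_s: 38.98
tool_pos: [618.5, -234.4, -20.2]
ee_rot: [-3.121, -0.086, -0.003]
wrist_force: [0.2, 0.7, 0.2]
width: 0.402
```

>>> jog_arm:
  hand: [0,0,0,0,0,0,0]
  xyz:
    - [0,0,0]
    - [0,0,0]
    - [0,0,0]
    - [0,0,0]
    - [0,0,0]
    - [0,0,0]
    - [0,0,0]
  turn: [0,0,0,0,0,0,0]

```text
time_s: 39.57
tool_pos: [619.1, -234.7, -19.4]
ee_rot: [-3.122, -0.086, -0.005]
wrist_force: [-0.2, -0.4, 4.6]
width: 0.147
```

>>> jog_arm:
  hand: [0,0,0,0,0,0,0,0]
  xyz:
    - [0,0,-0.015]
    - [0,0,-0.04]
    - [0,0,-0.07]
    - [0,0,-0.1]
    - [0,0,-0.11]
    - [0,0,-0.11]
    - [0,0,-0.11]
    - [0,0,-0.11]
  turn: [0,0,0,0,-0.12,-0.24,-0.36,-0.48]

```text
time_s: 40.23
tool_pos: [618.9, -236.8, 92.0]
ee_rot: [-3.011, -0.835, -0.013]
wrist_force: [-0.6, 0.7, -0.7]
width: 0.148
```

>>> jog_arm:
  hand: [0,0,0,0,0,0,0,0]
  xyz:
    - [0,0,0]
    - [0,0,0]
    - [0,0,0]
    - [0,0,0]
    - [0,0,0]
    - [0,0,0]
    - [0,0,0]
    - [0,0,0]
  turn: [-0.12,-0.24,-0.36,-0.48,-0.6,-0.72,-0.84,-0.96]

```text
time_s: 40.9
tool_pos: [618.8, -236.8, 92.8]
ee_rot: [-2.283, -2.142, -0.024]
wrist_force: [-1.0, 0.7, -0.5]
width: 0.148
```

>>> jog_arm:
  hand: [0,0,0,0,0,0,0,0]
  xyz:
    - [0,0,0]
    - [0,0,0]
    - [0,0,0]
    - [0,0,0]
    - [0,0,0]
    - [0,0,0]
    - [0,0,0]
    - [0,0,0]
  turn: [-0.12,-0.24,-0.36,-0.48,-0.6,-0.72,-0.84,-0.96]

```text
time_s: 41.57
tool_pos: [618.6, -236.7, 93.6]
ee_rot: [-1.03, -2.965, -0.029]
wrist_force: [0.5, -0.1, -0.5]
width: 0.147
```

Run:
```python
from h import *
move([618.2,-235.1,40])
```

```text
t 41.5667 pos [ 618.6 -236.7   93.6] yaw_y 0.9019988769367315 F [ 0.5 -0.1 -0.5] w 0.14741882343896848
shift m [0.0009 0.0001 0.0536]
```

>>> jog_arm:
  hand: [0,0,0,0,0,0,0,0]
  xyz:
    - [0,0,0]
    - [0,0,0]
    - [0,0,0]
    - [0,0,0]
    - [0,0,0]
    - [0,0,0]
    - [0,0,0]
    - [0,0,0]
  turn: [-0.12,-0.24,-0.36,-0.48,-0.6,-0.7,-0.724,-0.724]

```text
time_s: 42.23
tool_pos: [618.6, -236.6, 94.2]
ee_rot: [-0.085, 3.136, 0.028]
wrist_force: [0.1, -0.6, -0.6]
width: 0.149
```

Run:
```python
from h import *
move([618.2,-235.1,15])
```

```text
t 42.2333 pos [ 618.6 -236.6   94.2] yaw_y 1.6249041712503456 F [ 0.1 -0.6 -0.6] w 0.14888438498957787
shift m [0.0007 0.0002 0.0792]
```

>>> jog_arm:
  hand: [0,0,0,0,0,0,0]
  xyz:
    - [0.0007,0,0.02]
    - [0.0007,0,0.04]
    - [0.0007,0,0.06]
    - [0.0007,0,0.075]
    - [0.0007,0,0.079]
    - [0.0007,0,0.079]
    - [0.0007,0,0.079]
  turn: [0,0,0,0,0,0,0]

```text
time_s: 42.82
tool_pos: [618.6, -235.5, 15.8]
ee_rot: [-0.084, 3.136, 0.028]
wrist_force: [-0.5, -0.9, 0.8]
width: 0.149
```

Run:
```python
from h import *
move([618.4,-235.0,-19.4])
```

```text
t 42.8167 pos [ 618.6 -235.5   15.8] yaw_y 1.6241047320387914 F [-0.5 -0.9  0.8] w 0.14881747480352586
shift m [ 0.0004 -0.0001  0.0352]
```

>>> jog_arm:
  hand: [0,0,0,0,0,0]
  xyz:
    - [0,0,0.012]
    - [0,0,0.024]
    - [0,0,0.032]
    - [0,0,0.0352]
    - [0,0,0.0352]
    - [0,0,0.0352]
  turn: [0,0,0,0,0,0]

```text
time_s: 43.32
tool_pos: [618.4, -234.6, -19.4]
ee_rot: [-0.084, 3.137, 0.029]
wrist_force: [-1.9, 0.8, 3.9]
width: 0.143
```

>>> jog_arm:
  hand: [15,25,40,40,40,40,40,40]
  xyz:
    - [0,0,0]
    - [0,0,0]
    - [0,0,0]
    - [0,0,0]
    - [0,0,0]
    - [0,0,-0.02]
    - [0,0,-0.05]
    - [0,0,-0.09]
  turn: [0,0,0,0,0,0,0,0]

```text
time_s: 43.98
tool_pos: [615.7, -234.8, 67.9]
ee_rot: [0.083, -3.138, -0.035]
wrist_force: [0.4, -0.1, 0.0]
width: 0.402
```

>>> jog_arm:
  hand: [40,40,40,40,40,40,40,40]
  xyz:
    - [0.01,0,-0.04]
    - [0.04,0,-0.07]
    - [0.08,0,-0.1]
    - [0.12,0,-0.12]
    - [0.16,0,-0.12]
    - [0.2,0,-0.12]
    - [0.23,0,-0.12]
    - [0.25,0,-0.12]
  turn: [0,0,0,0,0,0,0,0]

```text
time_s: 44.65
tool_pos: [363.3, -250.3, 188.1]
ee_rot: [0.082, -3.137, -0.034]
wrist_force: [-0.0, -0.7, -0.2]
width: 0.398
```

Run:
```python
from h import *
move([0,0,0])
a,d=snap("top");A=a.astype(int);img=(A.max(2)-A.min(2)).astype(np.float32)
x0,y0,x1,y1=315,160,410,235
g=(img[y0:y1,x0:x1]<48)&(A[y0:y1,x0:x1].mean(2)>95)
n,l,s,c=cv2.connectedComponentsWithStats(g.astype(np.uint8))
for i in range(1,n):
    if s[i,4]<40: continue
    print(s[i],c[i].round(1))
    for r in range(s[i,1],s[i,1]+s[i,3],3):
        k=np.where(l[r]==i)[0]
        print(r,len(k),end="; ")
    k=np.argwhere(l==i);t=k[k[:,0]<=k[:,0].min()+1].mean(0);q=k[k[:,0]>=k[:,0].max()-1].mean(0)
    P=[atz("top",e[1]+x0,e[0]+y0,12) for e in(t,q)];m=(P[0]+P[1])/2-[614.4,-166.2,0];cc,ss=np.cos(.055),np.sin(.055)
    print("\n far,near",P[0].round(0),P[1].round(0),"mid in tray",round(cc*m[0]+ss*m[1],1),round(-ss*m[0]+cc*m[1],1),"yaw",np.arctan2(*(P[0]-P[1])[1::-1]))
# leftover checks vs first: clamp region, weight/clip
z=np.load("first.npz");b,e=snap("scene")
np.savez("fin.npz",a=a,b=b)
for nm,(x,y,x2,y2),f in(("weight top",(155,205,188,240),1),("clip top",(270,135,295,157),1)):
    p,q=a[y:y2,x:x2].mean(2).astype(np.float32),z["a"][y:y2,x:x2].mean(2).astype(np.float32)
    print(nm,cv2.phaseCorrelate(q,p))
p=[tuple(map(int,atd("scene",u,v,e[v,u]))) for v in (189,192) for u in(214,220,228,236)];print(p)
```

```text
t 44.65 pos [ 363.3 -250.3  188.1] yaw_y 1.6232324866198258 F [-0.  -0.7 -0.2] w 0.3975170345163666
shift m [0.3492 0.2648 0.1947]
[15 10  7 20 85] [17.7 21.2]
10 2; 13 3; 16 3; 19 4; 22 5; 25 7; 28 6; 
 far,near [675. -90.  12.] [633. -92.  12.] mid in tray 43.9 72.9 yaw 0.034846487368411456
[ 37  13   9  48 275] [40.4 38.7]
13 2; 16 4; 19 5; 22 5; 25 5; 28 6; 31 5; 34 7; 37 6; 40 6; 43 6; 46 7; 49 6; 52 7; 55 6; 58 7; 
 far,near [ 668. -140.   12.] [ 561. -145.   12.] mid in tray 1.2 23.7 yaw 0.04985779601760264
[ 76  12  10  48 293] [80.  36.4]
12 5; 15 6; 18 6; 21 6; 24 5; 27 5; 30 6; 33 6; 36 7; 39 6; 42 6; 45 7; 48 7; 51 7; 54 6; 57 7; 
 far,near [ 671. -232.   12.] [ 563. -238.   12.] mid in tray -1.2 -68.8 yaw 0.0470555444666666
weight top ((-0.02529892520882626, -0.0043775156898675505), 0.9978639334440231)
clip top ((0.7301992475084393, -0.05220740136707036), 0.9804301210244497)
[(510, 148, 129), (518, 139, 129), (533, 130, 126), (542, 117, 125), (507, 146, 125), (518, 139, 122), (532, 130, 119), (544, 119, 117)]
```

Widths now are 5 px far and 7 px near. To be sure, I'll run the same measure on the pre-flip picture and on finer sections.

Run:
```python
from h import *
for f in("end","fin"):
    z=np.load(f+".npz")
    for cam,key,E in(("top","a",None),("scene","b",None)):
        I=z[key].astype(np.float32);img=I.max(2)-I.min(2)
        for nm,P,Q in(("s1",[668,-140,7],[561,-145,7]),("s3",[672,-232,7],[563,-238,7])):
            if cam=="scene": Q=list(np.array(P)+.75*(np.array(Q)-P))
            p,q=proj(cam,P),proj(cam,Q);u=(q-p)/np.linalg.norm(q-p);w=np.array([-u[1],u[0]])
            out=[]
            for s in np.arange(.04,1,.08):
                c=p+s*(q-p);k=np.arange(-8,8.1,.2)
                l=np.array([cv2.getRectSubPix(img,(1,1),tuple(map(float,c+j*w)))[0,0] for j in k])
                lo=l[abs(k)<3].min();hi=np.median(np.sort(l)[len(l)//2:]);th=(lo+hi)/2;i=np.argmin(np.where(abs(k)<3,l,999))
                a=i
                while a>0 and l[a]<th:a-=1
                b=i
                while b<len(l)-1 and l[b]<th:b+=1
                out.append(round((b-a)*.2,1))
            print(f,cam,nm,"far->near",out)
```

```text
end top s1 far->near [np.float64(3.0), np.float64(3.8), np.float64(4.8), np.float64(4.8), np.float64(5.0), np.float64(5.2), np.float64(5.4), np.float64(5.4), np.float64(5.4), np.float64(5.2), np.float64(5.6), np.float64(5.8)]
end top s3 far->near [np.float64(5.6), np.float64(5.8), np.float64(5.8), np.float64(5.4), np.float64(5.4), np.float64(5.2), np.float64(5.0), np.float64(4.8), np.float64(4.6), np.float64(4.6), np.float64(4.4), np.float64(4.2)]
end scene s1 far->near [np.float64(3.8), np.float64(5.2), np.float64(6.0), np.float64(6.2), np.float64(6.0), np.float64(6.4), np.float64(6.6), np.float64(6.6), np.float64(7.0), np.float64(7.2), np.float64(7.0), np.float64(7.2)]
end scene s3 far->near [np.float64(7.4), np.float64(7.6), np.float64(7.6), np.float64(7.6), np.float64(7.6), np.float64(7.4), np.float64(7.4), np.float64(7.2), np.float64(7.0), np.float64(6.8), np.float64(6.6), np.float64(6.6)]
fin top s1 far->near [np.float64(3.0), np.float64(3.8), np.float64(4.8), np.float64(5.0), np.float64(4.8), np.float64(5.2), np.float64(5.4), np.float64(5.4), np.float64(5.4), np.float64(5.4), np.float64(5.6), np.float64(5.8)]
fin top s3 far->near [np.float64(4.6), np.float64(4.8), np.float64(4.6), np.float64(4.8), np.float64(5.0), np.float64(5.2), np.float64(5.0), np.float64(5.4), np.float64(5.2), np.float64(5.4), np.float64(5.8), np.float64(5.8)]
fin scene s1 far->near [np.float64(3.8), np.float64(5.2), np.float64(6.0), np.float64(6.2), np.float64(6.0), np.float64(6.4), np.float64(6.6), np.float64(6.6), np.float64(7.0), np.float64(7.2), np.float64(7.0), np.float64(7.2)]
fin scene s3 far->near [np.float64(6.0), np.float64(6.2), np.float64(6.4), np.float64(7.0), np.float64(7.0), np.float64(7.2), np.float64(7.0), np.float64(7.2), np.float64(7.6), np.float64(7.6), np.float64(7.6), np.float64(8.0)]
```

```bash
python3 -c "
from workcell import job
print(job.finish_job())"
```

```text
the job is handed in; nothing more can be done
None
```

I finished every step and handed the job in at about 45 s of robot time. The hand-in reports no verdict, so what follows rests on my own checks.

- **Clamp:** I pushed it down and turned it about 1.40 rad. It sprang up to a bar top of about z 137, which is roughly 2 mm of push. A last depth check of the bar matched that.
- **Pads:** I touched left, right, then end, at about 1.9, 2.0 and 2.1 N, each for over 0.5 s. The probe was within about 0.01 rad of square. Its tip was in line with the pads as far as the cameras showed, but the gripper hid the side view at the left and right pads.
- **Tray:** The probe lies level in the wide slot with its tip to the tall wall. Only two punches were in the scene; they lie in slots 1 and 3. In the last picture both are within about 2 mm of their slot centres and 0.01 rad of the tray's direction.
- **Other things:** The weight did not move, and the clip's image shifted by at most about 1.5 mm.

Three things did not go as expected:

- **Fingertips:** They were about 30 mm higher than the reported tool position. My first grasp at the clamp closed above the bar, so I corrected for this from then on.
- **Punch in slot 3:** I first laid it the wrong way round after misreading its taper, then picked it up and flipped it. Its far end now measures narrower, about 4.6 against 5.8 pixels. That is a blunter tip than the other punch's 3.0, so its direction is the less certain of the two.
- **Last look:** I checked the final placement by numbers only, because the picture viewings were used up.

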